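# Refit the washed hand pump to the soap dispenser

## Task

The soap dispenser's hand pump has been washed and leans in a glass on the drainer to dry. Fit it back: lower its tube through the small hole inside the dispenser's collar, let the two side pins go down the collar's slots until the cap sits flush on the collar, then turn the cap clockwise (seen from above) until it stops, so that it is locked. Never force it hard, leave the dispenser standing on the counter and the glass standing on the drainer, and do not shift the mug, the spoon or the green soap bottle.

Things in the scene. Friction and masses are not known exactly. Their poses are not given: they have to be found in the camera images.
- pump: soap pump, 170 mm long, 110 g. Origin on its axis at the underside of the grey ribbed round cap (42 mm diameter, z 0 to 24 mm; grip here). +z runs to the white push head (27 mm diameter, z 31 to 46 mm), +x the way the white spout points (to 46 mm from the axis, z 26 to 42 mm). Starts with its tube in the glass, leaning 23 to 32 degrees, head above the rim, spout on the low side
- dispenser: white round soap bottle, 82 mm diameter, 0.7 kg, loose on the counter; origin at the centre of its underside, z up. On top a grey ring collar, 30 mm inside and 39 mm outside diameter, 18 mm deep, its top edge 145 mm above the origin; two J-shaped slots in the collar's wall, half a turn apart
- dispenser_collar (a point): centre of the collar's top edge, axes as the dispenser's; the seated pump's origin is here. Open upright slots, 9 mm wide, 12.5 mm deep, lie 140 and 320 degrees anticlockwise (from above) of +x; from their feet level channels run clockwise under a 4 mm lip; pins stop at 90 and 270 degrees. So the pump enters turned 50 degrees anticlockwise (or 230) and locks with x axes parallel
- dispenser_hole (a point): mouth of the round hole for the tube, 12.5 mm diameter, 8 mm long, in the flat floor of the collar, 18 mm below the collar's top edge; below it the bottle is hollow, wide and deep enough for the tube; axes as the dispenser's
- glass: clear tumbler, 72 mm diameter, 100 mm high, standing on the drainer with the pump in it; origin at the centre of its underside
- mug: white mug, 107 mm high, standing behind the work; origin under its foot. Bystander
- spoon: steel spoon, 202 mm long, lying on the drainer between glass and dispenser; origin under its middle. Bystander
- green_soap: tall green washing-up bottle, 258 mm high, standing at the back; origin under its foot. Bystander
- pump_pins (a point): midpoint between the two steel pins (5 mm diameter), 8 mm below the cap's underside, axes as the pump's. The pins stick out along +y and -y to 19 mm from the axis, from a grey plug of 27.6 mm diameter (z 0 to -14 mm of the pump, end chamfered). Below the plug a steel tube, 10 mm diameter, to z = -125 mm; only pushed in, it stands up to 3 degrees askew, any way (its end up to 6 mm off the axis)
Things that resemble listed ones, but are neither listed nor needed, are in the scene too. What is shaped like the glass but blue or pink is not meant.

How it is judged:
On the way, in this order (a step that is already met when the one before it is completed fails the run):
1. the tube is well down through the hole in the collar's floor (z of pump in the frame of dispenser_collar between 0.01 and 0.085 m and horizontal distance between pump and dispenser_collar below 0.015 m and angle between the z axis of pump and the z axis of dispenser, either way round below 0.2 rad), for 0.2 s.
2. the cap sits on the collar, pins down in the slots (z of pump in the frame of dispenser_collar below 0.003 m and distance between pump and dispenser_collar below 0.005 m), for 0.1 s.
At the end, for the whole second after the job is handed in: Pump released and at rest in the dispenser: cap flush on the collar (4 mm), in line with it (4 degrees), turned clockwise to the stop: x axes of pump and dispenser parallel, either way round (12 degrees). Dispenser upright on the counter, glass upright on the drainer (distance between pump and dispenser_collar below 0.004 m and angle between the z axis of pump and the z axis of dispenser, either way round below 0.07 rad and angle between the x axis of pump and the x axis of dispenser, either way round below 0.22 rad and angle between dispenser's own z axis and vertical below 0.07 rad and height (world z) of dispenser between -0.01 and 0.006 m and angle between glass's own z axis and vertical below 0.1 rad and height (world z) of glass above -0.01 m and linear speed of each of pump, dispenser, glass below 0.02 m/s); the robot touches nothing.
It fails at once if the pump is forced against the dispenser with more than 40 N (contact force between pump and dispenser above 40 N).
It fails at once if the glass or the dispenser is tipped by more than 25 degrees (angle between any of glass, dispenser's own z axis and vertical above 0.44 rad).
It fails at once if the mug, the spoon or the green soap bottle is shifted by more than 30 mm (distance of any of mug, spoon, green_soap from where it was at the start of the episode above 0.03 m).
It also fails if it takes over 51 s, if anything falls off the work surface, if the arm or the gripper's body presses on something with over 40 N, if the wrist force passes 120 N, or if a joint passes its speed limit or range.

## Robot

A 6-joint arm with a two-finger parallel gripper is mounted at the origin on a cart in front of the work surface, level with it; the furniture and walls round the work are solid. World frame = base frame: x ahead of the robot, y to its left, z up, the work surface at z = 0. Lengths are in m, angles in rad, forces in N, time in s.
With the tool pointing down it reaches from about 0.375 to 0.975 m from the base axis. Payload 3.8 kg.
Tool frame: the origin (TCP) lies at the very end of the fingers, on their centre line; the grasp point (between the pads) lies 19 mm behind it; z points along the fingers, y is the line along which they close (so a half turn about z gives the same grasp; the last joint's range is limited). The gripper opens to 85 mm and grips with 20 to 120 N. Pads are 22 mm wide; open, the fingers measure 114 mm over their backs; the gripper's body (76 mm by 85 mm) begins 54 mm behind the grasp point. The pads swing forward as they close: fully open they stand 13 mm farther back than shut.
Start: joints at [-1.249, 0.264, 1.604, -0, 1.274, -0.037], TCP at [0.237, -0.632, 0.231] pointing down, gripper open.
Joint ranges: [-2.63, 2.63], [-0.94, 2.18], [0.31, 2.57], [-1.31, 4.45], [0, 2.66], [-2.55, 2.55]. Speed limits (rad/s): [2.57, 2.57, 3.14, 3.14, 3.14, 3.14].

## Interface

Orientations are given as a rotation vector (axis times angle).
In Python, from workcell import bot, vision gives the robot as it stands. The module is installed in compiled form; this text tells all that it offers.
- The arm moves only by the tool play_rows, never from a script. Its argument "moves" is a list that holds one entry, the list of rows, each a list of 7 numbers: the turn, a rotation vector about the tool's x, y, z as a fraction of full scale, then the shift along the tool's x, y, z as a fraction of full scale, then the finger opening in mm, from 0 to 85.4. In form: [[[ax, ay, az, x, y, z, jaw], ...]]. A call has 1 to 5 rows; each row shifts and turns the commanded pose from where the row before left it, along the tool's axes as they then stand; what a row does not reach is not made up. Full scale, the value 1, is 0.1 m for a shift and 0.5 rad for a turn. A row lasts 1/12 s, in which the tool goes at most 41.7 mm and 7.16 degrees, less where a joint would pass 70% of its speed; a pose out of reach is approached as far as the arm can. A call with a number of a shift or a turn outside -1 to 1 is refused whole. A call with a gripper value outside its range is refused whole. The fingers move at their own pace and stop on an object; "newtons" is the grip in N (left out, the last holds). Time passes only in rows, so rows that do not move let the fingers close. It gives the time, the measured TCP pose, the force, the opening and the grip force at its end, in the units of the state.
- bot.read_state(): the state, without advancing time (a new reading comes with each control period).
- vision.read_camera(name): name is "scene" or "top" or "wrist"; returns a dict with "image" (384x512x3 uint8, red, green, blue), "depth" (384x512 float32, m along the optical axis (not along the pixel's ray), 0 where there is no reading), "K" (3x3 intrinsics, pixels), "R" (3x3) and "t" (3): a world point X has camera coordinates R X + t. Camera axes: x right, y down, z forward; pixel columns grow to the right and rows downward; lengths in m; the calibration is good to about 2 mm. The wrist camera is an equidistant fisheye: a pixel r from the principal point sees the ray r / f radians off the axis. A picture is of the moment at which its call begins.
- bot.finish_job(): hands the job in; it is judged then, once.
The state is a dict: "time": time; "q": joint angles; "joint_vel": joint speeds; "joint_torque": joint torques, N m; "tool_pos": TCP position; "tcp_rot": TCP orientation; "wrist_force": force on the tool from outside, world axes, zero at the start; "torque": the same for the moment, N m; "width": opening from 0.0 (shut) to 1.0 (fully open); "grip_force": force on a finger pad.
Only numpy, scipy, OpenCV 4.12 (cv2) and the standard library are available. Lean on these libraries where they do the work, as an engineer would, in place of code of your own. Each camera call takes 0.05 s, during which the arm holds its last target. There are 200 camera calls.

## Working session

There is one attempt and no reset: what is moved stays moved. The work goes in short steps, Python scripts to look and compute and a tool call to move; the robot and the scene stay as the last step left them, time stands still between calls to the robot, and variables do not carry over. Pictures are saved under pics/ and viewed, at most 10 in all, crops included, and the job is handed in when it is done.

Besides the shell and the picture viewer there is one more tool, called after "Call:" by a JSON object that holds its "method" and its "body", one argument or row to a line. play_rows: Moves the arm, as the interface text tells. Its arguments: {"type":"object","properties":{"moves":{"type":"array","items":{"type":"array","items":{"type":"array","items":{"type":"number"}}}},"newtons":{"type":"number"}},"required":["moves"]}

```bash
mkdir -p pics
cat > h.py <<'E'
import numpy as np, cv2
from workcell import bot, vision
from scipy.spatial.transform import Rotation as Rn
def shot(n):
    d=vision.read_camera(n); np.savez(f'{n}.npz',**d); return d
def load(n): return dict(np.load(f'{n}.npz'))
def cloud(d):  # pinhole
    K,R,t=d['K'],d['R'],d['t']; z=d['depth']; v,u=np.mgrid[:z.shape[0],:z.shape[1]]
    p=np.stack([(u-K[0,2])/K[0,0]*z,(v-K[1,2])/K[1,1]*z,z],-1)
    w=(p-t)@R; w[z==0]=np.nan; return w
def ray(d,u,v):
    K,R,t=d['K'],d['R'],d['t']; r=R.T@np.array([(u-K[0,2])/K[0,0],(v-K[1,2])/K[1,1],1]); return -R.T@t,r/np.linalg.norm(r)
def save(n,im): cv2.imwrite(f'pics/{n}.png',cv2.cvtColor(im,cv2.COLOR_RGB2BGR))
E
python3 - <<'E'
from h import *
a=shot('scene');b=shot('top')
im=np.vstack([a['image'],b['image']]); 
save('s1',cv2.resize(a['image'],(768,576)));save('t1',cv2.resize(b['image'],(768,576)))
for d in(a,b): print(d['K'].round(1).tolist(),(-d['R'].T@d['t']).round(3),d['R'].round(2).tolist())
print(bot.read_state())
E
```

```text
[[371.1, 0.0, 253.8], [0.0, 371.1, 198.7], [0.0, 0.0, 1.0]] [-0.019  0.619  0.887] [[-0.7, -0.71, -0.02], [-0.46, 0.47, -0.76], [0.54, -0.52, -0.65]]
[[370.1, 0.0, 254.7], [0.0, 370.1, 198.1], [0.0, 0.0, 1.0]] [ 0.384 -0.021  1.216] [[-0.02, -1.0, -0.0], [-0.98, 0.02, -0.2], [0.2, -0.0, -0.98]]
{'time': 0.1, 'q': array([-1.24892435e+00,  2.64691741e-01,  1.60525452e+00, -1.75803553e-05,
        1.27368658e+00, -3.69160587e-02]), 'joint_vel': array([-1.45524094e-04, -2.39467847e-03, -3.00484649e-03,  1.04871134e-03,
       -1.17234563e-03, -5.62175961e-05]), 'joint_torque': array([ 3.59070800e-04, -5.16708040e+01, -3.68589306e+01, -6.71257430e-05,
        6.29673144e-03, -1.20882734e-05]), 'tool_pos': array([ 0.23679189, -0.63139471,  0.2300679 ]), 'tcp_rot': array([-3.08919014e+00, -5.60212940e-01,  4.80879402e-04]), 'wrist_force': array([ 0.18610327, -0.53480013, -0.06022486]), 'torque': array([-0.01536631, -0.02102599,  0.00163244]), 'grip_force': 0.0, 'width': 1.0040925329814177}
```

View pics/s1.png

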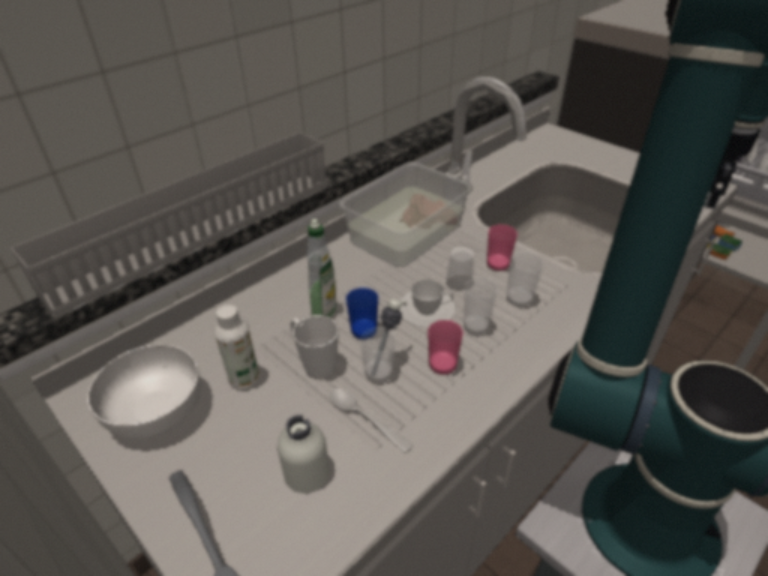

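View pics/t1.png

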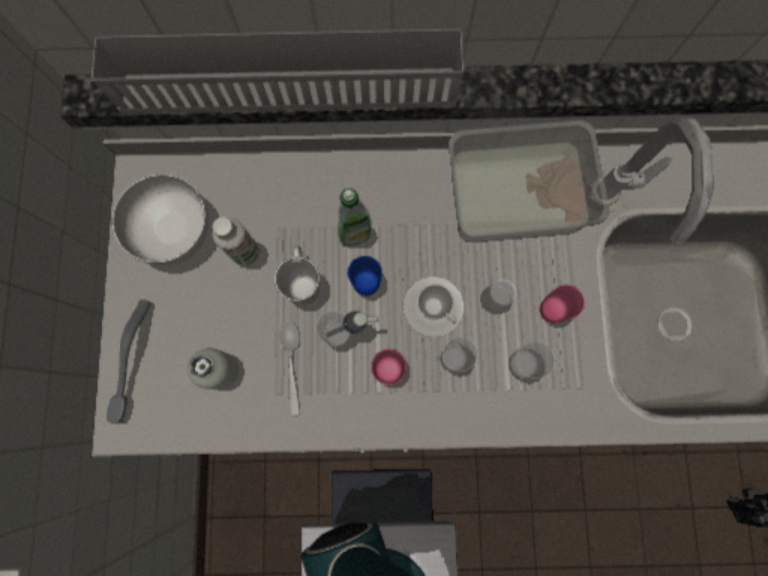

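The scene view shows the pump's cap/head at about (390,318), leaning in a clear glass at (378,360), and the dispenser's collar at (298,428). In the top view the cap is at (355,321), the spout points right to about (380,323), and the collar is at (203,367). Next: zoomed crops and depth.

Run:
```python
from h import *
a=load('scene');b=load('top')
def crop(d,u,v,w=26,s=8):
    u=int(u);v=int(v);c=d['image'][v-w:v+w,u-w:u+w]
    return cv2.resize(c,None,fx=s*1.0*26/w/1.05,fy=s*26/w/1.05,interpolation=cv2.INTER_CUBIC)
m=np.hstack([crop(a,258,222,30),crop(b,236,216,30)])
n=np.hstack([crop(a,198,290,18),crop(b,136,246,18)])
m=np.clip(np.vstack([m,n]).astype(float)*1.5,0,255).astype(np.uint8); m=cv2.resize(m,(600,600));save('c1',m); print(m.shape)
ca,cb=cloud(a),cloud(b)
np.set_printoptions(precision=3,suppress=True,linewidth=200)
for nm,c,(u,v) in[('scene pump',ca,(258,212)),('top pump',cb,(237,214)),('scene coll',ca,(198,284)),('top coll',cb,(136,245))]:
    print(nm); 
    for dv in range(-8,10,4): print([tuple(c[v+dv,u+du].round(3)) for du in range(-8,10,4)])
for nm,c in(('s',ca),('t',cb)):
    m=(c[...,2]>.05)&(c[...,2]<.3)&(c[...,0]>.3)&(c[...,0]<.75)&(c[...,1]>-.1)&(c[...,1]<.45)
    k,l,st,ce=cv2.connectedComponentsWithStats(m.astype(np.uint8))
    for i in range(1,k):
        if st[i,4]>40: p=c[l==i]; print(nm,st[i],p.min(0),p.max(0),np.median(p,0))
```

```text
(600, 600, 3)
scene pump
[(np.float64(0.633), np.float64(0.008), np.float64(0.091)), (np.float64(0.694), np.float64(-0.069), np.float64(0.004)), (np.float64(0.574), np.float64(0.03), np.float64(0.141)), (np.float64(0.551), np.float64(0.037), np.float64(0.16)), (np.float64(0.545), np.float64(0.025), np.float64(0.156))]
[(np.float64(0.635), np.float64(0.007), np.float64(0.071)), (np.float64(0.57), np.float64(0.051), np.float64(0.141)), (np.float64(0.553), np.float64(0.051), np.float64(0.152)), (np.float64(0.548), np.float64(0.04), np.float64(0.148)), (np.float64(0.546), np.float64(0.025), np.float64(0.139))]
[(np.float64(0.634), np.float64(0.009), np.float64(0.055)), (np.float64(0.562), np.float64(0.06), np.float64(0.136)), (np.float64(0.551), np.float64(0.054), np.float64(0.139)), (np.float64(0.541), np.float64(0.047), np.float64(0.141)), (np.float64(0.534), np.float64(0.037), np.float64(0.138))]
[(np.float64(0.635), np.float64(0.008), np.float64(0.036)), (np.float64(0.565), np.float64(0.057), np.float64(0.115)), (np.float64(0.55), np.float64(0.055), np.float64(0.124)), (np.float64(0.
[... 5446 characters left out ...]
457 0.349 0.107]
t [141 147  29  27 541] [0.705 0.255 0.05 ] [0.75  0.32  0.193] [0.723 0.277 0.15 ]
t [229 150  10  11  66] [0.746 0.03  0.051] [0.75  0.06  0.145] [0.749 0.046 0.088]
t [106 159  28  18 121] [0.697 0.37  0.051] [0.75  0.449 0.084] [0.717 0.402 0.072]
t [183 164  30  39 388] [0.605 0.11  0.05 ] [0.727 0.2   0.109] [0.674 0.162 0.089]
t [232 171  23  25 200] [ 0.626 -0.02   0.05 ] [0.697 0.049 0.104] [0.68  0.016 0.081]
t [210 207  43  24 385] [ 0.512 -0.012  0.05 ] [0.584 0.117 0.165] [0.553 0.05  0.133]
t [125 232  31  28 655] [0.432 0.295 0.051] [0.513 0.373 0.144] [0.469 0.323 0.108]
t [247 233  24  24 141] [ 0.432 -0.064  0.05 ] [0.501 0.006 0.103] [ 0.482 -0.031  0.087]
```

View pics/c1.png

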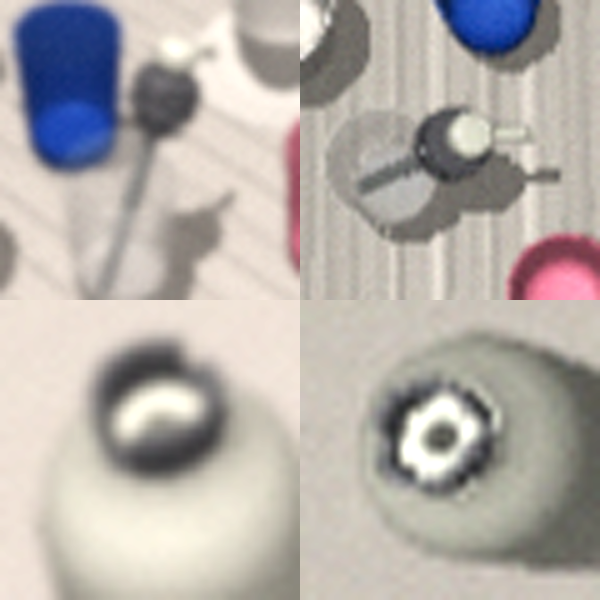

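The crops show the pump leaning to −y with its spout along −y, the tube's lower end in the clear glass, and one collar slot at the far right side of the rim (scene px about (203,278)). Collar centre is near (0.470, 0.333, 0.145) and the cap near (0.548, 0.04, 0.14). Both fit the given sizes. I'll bring the wrist camera over the work.

Call:
{"method": "play_rows", "body": {
  "moves": [
    [[0, 0, 0, 0, 0, -0.375, 85], [0, 0, 0, 0, 0, -0.375, 85], [0, 0, 0, 0, 0, -0.375, 85], [0, 0, 0, 0, 0, -0.375, 85], [0, 0, 0, 0.255, -0.316, 0, 85]]
  ]
}}

```text
time: 0.52
tool_pos: [0.249, -0.601, 0.3902]
tcp_rot: [3.076, 0.551, 0.001]
wrist_force: [0.9, -0.5, 3.0]
width: 1.0
grip_force: 0.0
```

Call:
{"method": "play_rows", "body": {
  "moves": [
    [[0, 0, 0, 0.255, -0.316, 0, 85], [0, 0, 0, 0.255, -0.316, 0, 85], [0, 0, 0, 0.255, -0.316, 0, 85], [0, 0, 0, 0.255, -0.316, 0, 85], [0, 0, 0, 0.255, -0.316, 0, 85]]
  ]
}}

```text
time: 0.93
tool_pos: [0.3137, -0.3987, 0.3807]
tcp_rot: [-3.091, -0.559, 0.0]
wrist_force: [2.2, 0.4, 0.4]
width: 0.997
grip_force: 0.0
```

Call:
{"method": "play_rows", "body": {
  "moves": [
    [[0, 0, 0, 0.255, -0.316, 0, 85], [0, 0, 0, 0.255, -0.316, 0, 85], [0, 0, 0, 0.255, -0.316, 0, 85], [0, 0, 0, 0.255, -0.316, 0, 85], [0, 0, 0, 0.255, -0.316, 0, 85]]
  ]
}}

```text
time: 1.35
tool_pos: [0.3774, -0.2061, 0.3809]
tcp_rot: [-3.091, -0.56, 0.0]
wrist_force: [1.0, -0.3, 0.4]
width: 0.992
grip_force: 0.0
```

Call:
{"method": "play_rows", "body": {
  "moves": [
    [[0, 0, 0, 0.255, -0.316, 0, 85], [0, 0, 0, 0.255, -0.316, 0, 85], [0, 0, 0, 0.255, -0.316, 0, 85], [0, 0, 0, 0.255, -0.316, 0, 85], [0, 0, 0, 0.255, -0.316, 0, 85]]
  ]
}}

```text
time: 1.77
tool_pos: [0.4413, -0.0133, 0.3811]
tcp_rot: [3.091, 0.561, 0.0]
wrist_force: [1.0, -0.5, 0.6]
width: 0.996
grip_force: 0.0
```

Call:
{"method": "play_rows", "body": {
  "moves": [
    [[0, 0, 0, 0.255, -0.316, 0, 85], [0, 0, 0, 0.255, -0.316, 0, 85], [0, 0, 0, 0.255, -0.316, 0, 85], [0, 0, -0.238, 0, 0, 0, 85], [0, 0, -0.238, 0, 0, 0, 85]]
  ]
}}

```text
time: 2.18
tool_pos: [0.4798, 0.1029, 0.3802]
tcp_rot: [-2.997, -0.939, 0.003]
wrist_force: [0.1, 0.2, -0.0]
width: 0.995
grip_force: 0.0
```

Call:
{"method": "play_rows", "body": {
  "moves": [
    [[0, 0, -0.238, 0, 0, 0, 85], [0, 0, -0.238, 0, 0, 0, 85], [0, 0, -0.238, 0, 0, 0, 85], [0, 0, -0.238, 0, 0, 0, 85], [0, 0, -0.238, 0, 0, 0, 85]]
  ]
}}

```text
time: 2.6
tool_pos: [0.4795, 0.1003, 0.3807]
tcp_rot: [-2.594, -1.771, 0.002]
wrist_force: [-0.8, -0.1, 0.6]
width: 0.995
grip_force: 0.0
```

Call:
{"method": "play_rows", "body": {
  "moves": [
    [[0, 0, -0.238, 0, 0, 0, 85], [0, 0, -0.238, 0, 0, 0, 85], [0, 0, -0.238, 0, 0, 0, 85], [0, 0, -0.238, 0, 0, 0, 85], [0, 0, 0, 0, 0, 0, 85]]
  ]
}}

```text
time: 3.02
tool_pos: [0.4796, 0.1002, 0.3808]
tcp_rot: [-2.107, -2.329, 0.001]
wrist_force: [-0.4, 1.0, 0.1]
width: 0.998
grip_force: 0.0
```

```bash
cat >> h.py <<'E'
np.set_printoptions(precision=4,suppress=True,linewidth=160)
def tool():
    s=bot.read_state(); R=Rn.from_rotvec(s['tcp_rot']).as_matrix(); print('t',round(s['time'],2),'p',s['tool_pos'],'x',R[:,0],'z',R[:,2],'q',s['q'],'F',s['wrist_force'],'M',s['torque'],'w',s['width']*85,s['grip_force']); return s['tool_pos'],R
def wray(d,uv):
    uv=np.atleast_2d(uv).astype(float);K,R,t=d['K'],d['R'],d['t']; a=(uv-[K[0,2],K[1,2]])/[K[0,0],K[1,1]]; th=np.linalg.norm(a,axis=1,keepdims=True)
    c=np.hstack([a/np.maximum(th,1e-9)*np.sin(th),np.cos(th)]); return -R.T@t,c@R
def wproj(d,X):
    c=np.atleast_2d(X)@d['R'].T+d['t']; rho=np.linalg.norm(c[:,:2],axis=1,keepdims=True); th=np.arctan2(rho,c[:,2:3]); return c[:,:2]/rho*th*[d['K'][0,0],d['K'][1,1]]+d['K'][:2,2]
def wcloud(d):
    v,u=np.mgrid[:384,:512]; o,r=wray(d,np.stack([u.ravel(),v.ravel()],1)); zc=r@d['R'][2]
    w=o+r/zc[:,None]*d['depth'].ravel()[:,None]; w[d['depth'].ravel()==0]=np.nan; return w.reshape(384,512,3)
E
python3 - <<'E'
from h import *
p,R=tool(); d=shot('wrist'); save('w1',cv2.resize(d['image'],(768,576)))
c=-d['R'].T@d['t']; print(d['K'],c,'cam in tool',R.T@(c-p),(R.T@d['R'].T))
E
```

```text
t 3.02 p [0.4796 0.1002 0.3808] x [-0.0997  0.995  -0.    ] z [-0.0009 -0.0001 -1.    ] q [ 0.1552 -0.1486  1.7694  0.      1.5217  0.0553] F [-0.4349  1.021   0.0616] M [-0.0413  0.0165 -0.017 ] w 84.83329143341442 0.0
[[297.3186   0.     253.6972]
 [  0.     297.3186 191.13  ]
 [  0.       0.       1.    ]] [0.4728 0.1702 0.5236] cam in tool [ 0.0703  0.0001 -0.1428] [[ 0.0002 -0.9611 -0.2762]
 [ 1.      0.0004 -0.0008]
 [ 0.0009 -0.2762  0.9611]]
```

View pics/w1.png

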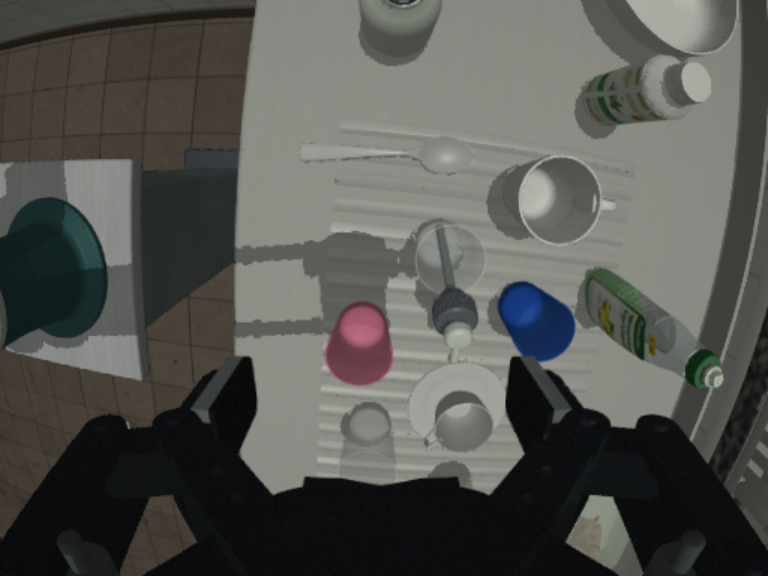

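Wrist view: the pump's head is at (457,335), cap (455,310), spout tip (453,357), and the tube's end in the clear glass at (440,228). The collar is at the top edge, around (400,3). Now over the dispenser.

Call:
{"method": "play_rows", "body": {
  "moves": [
    [[0, 0, 0, 0.333, 0.02, 0.187, 85], [0, 0, 0, 0.333, 0.02, 0.187, 85], [0, 0, 0, 0.333, 0.02, 0.187, 85], [0, 0, 0, 0.333, 0.02, 0.187, 85], [0, 0, 0, 0, 0, 0, 85]]
  ]
}}

```text
time: 3.48
tool_pos: [0.472, 0.2374, 0.3013]
tcp_rot: [-2.107, -2.323, 0.008]
wrist_force: [-0.6, -0.3, -0.9]
width: 0.994
grip_force: 0.0
```

```bash
cp wrist.npz wrist1.npz
python3 - <<'E'
from h import *
tool(); d=shot('wrist'); np.savez('wrist2.npz',**d)
E
```

```text
t 3.48 p [0.472  0.2374 0.3013] x [-0.0972  0.9953  0.0006] z [-0.0077 -0.0001 -1.    ] q [ 0.4169 -0.0476  1.819   0.0031  1.3773  0.319 ] F [-0.6416 -0.2772 -0.9342] M [-0.0075 -0.0378 -0.0298] w 84.49041272963423 0.0
```

Call:
{"method": "play_rows", "body": {
  "moves": [
    [[0, 0, 0, 0.333, 0.02, 0.187, 85], [0, 0, 0, 0.333, 0.02, 0.187, 85], [0, 0, 0, 0.333, 0.02, 0.187, 85], [0, 0, 0, 0, 0, 0, 85]]
  ]
}}

```text
time: 3.87
tool_pos: [0.4694, 0.3362, 0.2466]
tcp_rot: [-2.109, -2.324, 0.006]
wrist_force: [0.1, -0.9, 0.1]
width: 0.993
grip_force: 0.0
```

Run:
```python
from h import *
tool(); d=shot('wrist'); np.savez('wrist3.npz',**d)
b=np.load('wrist2.npz')
X=np.array([.47,.333,.145]); 
ims=[]
for e in(b,d):
    u,v=wproj(e,X)[0]; print(u,v); u,v=int(u),int(v); w=30
    c=cv2.resize(e['image'][max(v-w,0):v+w,u-w:u+w],(380,380),interpolation=cv2.INTER_CUBIC); print('orig',u-w,max(v-w,0)); ims.append(c)
m=np.clip(np.hstack(ims)*1.2,0,255).astype(np.uint8); save('w2',m)
c=wcloud(d); m=(c[...,2]>.139)&(c[...,2]<.151)&(abs(c[...,0]-.47)<.04)&(abs(c[...,1]-.333)<.04)
p=c[m]; print(m.sum(),p.min(0),p.max(0),np.median(p,0))
```

```text
t 3.87 p [0.4694 0.3362 0.2466] x [-0.0967  0.9953 -0.0003] z [-0.005  -0.0008 -1.    ] q [0.5771 0.0739 1.796  0.0022 1.2763 0.4796] F [ 0.0642 -0.8575  0.0707] M [-0.034  -0.0247  0.0103] w 84.4467290928468 0.0
262.3976194942627 83.30537309769971
orig 232 53
254.68472800194803 194.84758998639455
orig 224 164
583 [0.4548 0.3192 0.1391] [0.4935 0.3577 0.1445] [0.4723 0.3382 0.1426]
```

View pics/w2.png

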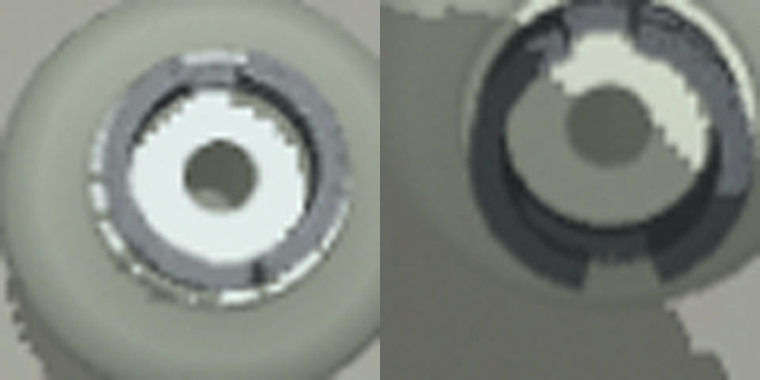

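The left crop (wrist2) shows the collar ring with the hole at (220,175) and a slot at the top (~213,62). The right crop (wrist3) shows the hole at (605,124) and slots at top (603,15) and bottom (620,275). I'll triangulate these and the pump's axis.

```bash
cat >> h.py <<'E'
def tri(rays):
    A=np.zeros((3,3));b=np.zeros(3)
    for o,r in rays:
        r=np.ravel(r)/np.linalg.norm(r); P=np.eye(3)-np.outer(r,r); A+=P; b+=P@o
    X=np.linalg.solve(A,b); return X,[round(1e3*np.linalg.norm((np.eye(3)-np.outer(np.ravel(r),np.ravel(r))/np.dot(np.ravel(r),np.ravel(r)))@(X-o)),1) for o,r in rays]
E
python3 - <<'E'
from h import *
w1,w2,w3=[dict(np.load(f'wrist{i}.npz')) for i in(1,2,3)];a=load('scene');b=load('top')
s=60/380
f=lambda d,ou,ov,X,Y: wray(d,[ou+(X+.5)*s-.5,ov+(Y+.5)*s-.5])
print('hole',tri([f(w2,232,53,220,175),f(w3,224,164,225,124)]))
for d,o,(X,Y) in((w2,(232,53),(220,175)),(w3,(224,164),(225,124))):
    O,r=f(d,*o,X,Y);r=r[0];print(' on z=.127',O+r*(.127-O[2])/r[2])
for n,X,Y in(('slotA',223,15),('slotB',240,275),('left',91,130),('right',372,130)):
    O,r=f(w3,224,164,X,Y);r=r[0];print(n,O+r*(.145-O[2])/r[2])
for n,d in(('w2',w2),('w3',w3)):
    c=wcloud(d);g=c[(c[...,2]>.139)&(c[...,2]<.15)&(np.hypot(c[...,0]-.474,c[...,1]-.338)<.025)]
    # circle fit on outer boundary via hull
    h=cv2.convexHull((g[:,:2]*1e5).astype(np.float32)); print(n,'circ',[np.array(q)/1e5 for q in cv2.minEnclosingCircle(h)],np.median(g[:,2]))
    e=np.array(cv2.minEnclosingCircle(h)[0])/1e5; q=c.reshape(-1,3);q=q[(np.hypot(*(q[:,:2]-e).T)>.0160)&(np.hypot(*(q[:,:2]-e).T)<.0190)]
    an=np.degrees(np.arctan2(*(q[:,:2]-e).T[::-1]))%360; low=q[:,2]<.139; 
    hb=np.histogram(an[low],72,(0,360))[0]/np.maximum(1,np.histogram(an,72,(0,360))[0]); print([(i*5,round(x,1)) for i,x in enumerate(hb) if x>.3])
# pump
H=lambda X,Y:((X+.5)/1.5-.5,(Y+.5)/1.5-.5)
print('head',tri([wray(w1,H(457,335)),ray(b,206+170/5-.4,186+135/5-.4)]))
print('tubeend',tri([wray(w1,H(440,227)),ray(b,206+65/5-.4,186+186/5-.4)]))
for n,d,c in(('w1',w1,wcloud(w1)),('top',b,cloud(b)),('sc',a,cloud(a))):
    x=c.reshape(-1,3);m=(abs(x[:,0]-.55)<.05)&(x[:,1]>-.03)&(x[:,1]<.075)&(x[:,2]>.108);p=x[m];im=d['image'].reshape(-1,3)[m].astype(int)
    l=im.mean(1);print(n,m.sum(),'bright',np.median(p[l>np.percentile(l,85)],0),'dark',np.median(p[l<90],0) if (l<90).any() else 0)
    np.save(f'pp_{n}.npy',np.hstack([p,im]))
E
```

```text
hole (array([0.4738, 0.3385, 0.1247]), [np.float64(0.3), np.float64(0.3)])
 on z=.127 [0.474  0.3383 0.127 ]
 on z=.127 [0.4734 0.3391 0.127 ]
slotA [0.471  0.3585 0.145 ]
slotB [0.477  0.3226 0.145 ]
left [0.4549 0.3411 0.145 ]
right [0.4925 0.3448 0.145 ]
w2 circ [array([0.4741, 0.3381]), np.float64(0.0197617724609375)] 0.1425278632880025
[(85, np.float64(0.8)), (90, np.float64(1.0)), (95, np.float64(1.0)), (100, np.float64(1.0)), (105, np.float64(1.0)), (110, np.float64(1.0)), (265, np.float64(1.0)), (270, np.float64(1.0)), (275, np.float64(1.0)), (280, np.float64(1.0)), (285, np.float64(1.0)), (290, np.float64(1.0))]
w3 circ [array([0.474 , 0.3381]), np.float64(0.01987411865234375)] 0.14262554886773177
[(90, np.float64(1.0)), (95, np.float64(1.0)), (100, np.float64(1.0)), (105, np.float64(1.0)), (110, np.float64(1.0)), (115, np.float64(0.4)), (250, np.float64(0.4)), (255, np.float64(0.3)), (260, np.float64(0.4)), (265, np.float64(1.0)), (270, np.float64(1.0)), (275, np.float64(1.0)), (280, np.float64(1.0)), (285, np.float64(1.0)), (290, np.float64(1.0))]
head (array([0.5568, 0.0243, 0.1484]), [np.float64(0.1), np.float64(0.1)])
tubeend (array([ 0.5493,  0.1009, -0.0033]), [np.float64(0.7), np.float64(0.7)])
w1 996 bright [0.5566 0.0266 0.162 ] dark [0.5498 0.0469 0.1419]
top 210 bright [0.5561 0.0228 0.1597] dark [0.5456 0.041  0.1425]
sc 242 bright [0.5568 0.0281 0.1626] dark [0.5477 0.0494 0.1388]
```

Collar centre is (0.474, 0.338, ~0.144) and its slots lie at about 100°/280° azimuth. The hole triangulates to z = 0.125 (0.127 expected). Pump axis leans 25.4° toward azimuth −84°, length 177 mm (171 expected). Next is the pre-grasp, 100 mm back along the axis.

Call:
{"method": "play_rows", "body": {
  "moves": [
    [[0, 0, 0, 0, 0, -0.3, 85], [0, 0, 0, 0, 0, -0.3, 85], [0, 0, 0, -0.377, 0.063, 0, 85], [0, 0, 0, -0.377, 0.063, 0, 85], [0, 0, 0, -0.377, 0.063, 0, 85]]
  ]
}}

```text
time: 4.33
tool_pos: [0.502, 0.2206, 0.3134]
tcp_rot: [2.11, 2.323, 0.005]
wrist_force: [1.4, -0.1, -0.2]
width: 0.993
grip_force: 0.0
```

Call:
{"method": "play_rows", "body": {
  "moves": [
    [[0, 0, 0, -0.377, 0.063, 0, 85], [0, 0, 0, -0.377, 0.063, 0, 85], [0, 0, 0, -0.377, 0.063, 0, 85], [0, 0, 0, -0.377, 0.063, 0, 85], [0, 0, 0, -0.377, 0.063, 0, 85]]
  ]
}}

```text
time: 4.75
tool_pos: [0.5507, 0.0345, 0.3125]
tcp_rot: [2.113, 2.321, 0.002]
wrist_force: [1.1, -0.1, 1.1]
width: 0.995
grip_force: 0.0
```

Call:
{"method": "play_rows", "body": {
  "moves": [
    [[0, 0, 0, -0.377, 0.063, 0, 85], [0, 0.222, 0, 0, 0, 0, 85], [0, 0.222, 0, 0, 0, 0, 85], [0, 0.222, 0, 0, 0, 0, 85], [0, 0.222, 0, 0, 0, 0, 85]]
  ]
}}

```text
time: 5.17
tool_pos: [0.561, -0.0011, 0.3137]
tcp_rot: [-1.872, -2.059, -0.431]
wrist_force: [0.7, 0.4, -0.7]
width: 0.998
grip_force: 0.0
```

Call:
{"method": "play_rows", "body": {
  "moves": [
    [[0, 0, 0, -0.141, 0, 0.297, 85], [0, 0, 0, -0.141, 0, 0.297, 85], [0, 0, 0, -0.141, 0, 0.297, 85], [0, 0, 0, 0, 0, 0, 85], [0, 0, 0, 0, 0, 0, 85]]
  ]
}}

```text
time: 5.58
tool_pos: [0.5591, 0.0004, 0.2114]
tcp_rot: [-1.871, -2.056, -0.42]
wrist_force: [0.4, -0.2, 1.2]
width: 0.991
grip_force: 0.0
```

Run:
```python
from h import *
p,R=tool(); d=shot('wrist'); np.savez('wrist4.npz',**d)
u,v=wproj(d,p+R[:,2]*.06)[0]; print('axis px',[wproj(d,p+R[:,2]*k)[0] for k in(.05,.075,.1,.2)])
w=80; u=int(u);v=int(v); y0=max(0,v-100);print('orig',u-w,y0); save('w4',cv2.resize(d['image'][y0:y0+140,u-w:u+w],None,fx=4,fy=4,interpolation=cv2.INTER_CUBIC))
c=wcloud(d).reshape(-1,3);q=(c-p)@R
m=(np.hypot(q[:,0],q[:,1])<.045)&(q[:,2]>.03)&(q[:,2]<.1);im=d['image'].reshape(-1,3)[m].mean(1);Q=q[m]
for lo,hi in((.03,.045),(.045,.055),(.055,.065),(.065,.075),(.075,.085),(.085,.1)):
    k=(Q[:,2]>lo)&(Q[:,2]<hi); 
    if k.sum()>5: print(lo,hi,k.sum(),Q[k].min(0),Q[k].max(0),Q[k].mean(0))
```

```text
t 5.58 p [0.5591 0.0004 0.2114] x [-0.0839  0.8987  0.4305] z [-0.0438  0.4283 -0.9026] q [-0.295   0.1501  1.842   0.4189  1.3518 -0.5232] F [ 0.3775 -0.1969  1.2035] M [-0.2095 -0.0068 -0.0719] w 84.21866606796706 0.0
axis px [array([253.8014, 212.1192]), array([253.8159, 200.9628]), array([253.8277, 191.9065]), array([253.8581, 168.1961])]
orig 173 107
0.045 0.055 75 [-0.0101 -0.0097  0.054 ] [0.0089 0.0079 0.055 ] [ 0.0003 -0.0003  0.0547]
0.055 0.065 1304 [-0.0431 -0.0129  0.055 ] [0.0118 0.0132 0.065 ] [-0.0068  0.0001  0.0581]
0.065 0.075 35 [-0.0436 -0.0151  0.065 ] [0.0166 0.0119 0.075 ] [0.0034 0.0004 0.0684]
0.075 0.085 1112 [-0.0194 -0.0212  0.0751] [0.0202 0.0209 0.0849] [ 0.0071 -0.0001  0.0774]
0.085 0.1 179 [-0.0004 -0.0211  0.0852] [0.0208 0.0212 0.0996] [ 0.0163 -0.0002  0.0915]
```

View pics/w4.png

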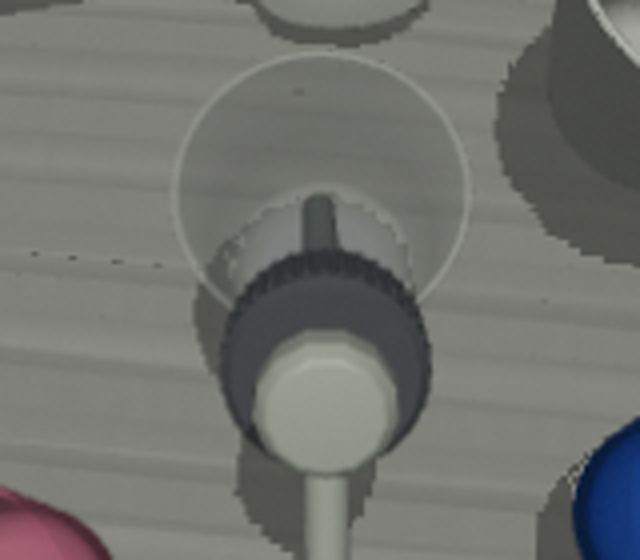

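The pump is centred on the tool axis: head at (325,400), cap ring centred at (325,350), spout straight down along −x of the tool. Advancing 104 mm and gripping.

Call:
{"method": "play_rows", "body": {
  "moves": [
    [[0, 0, 0, 0, 0, 0.35, 85], [0, 0, 0, 0, 0, 0.35, 85], [0, 0, 0, 0, 0, 0.2, 85], [0, 0, 0, 0, 0, 0.14, 85], [0, 0, 0, 0, 0, 0, 60]]
  ],
  "newtons": 60
}}

```text
time: 6.05
tool_pos: [0.5559, 0.0469, 0.1183]
tcp_rot: [-1.868, -2.061, -0.422]
wrist_force: [-1.5, -0.2, 0.7]
width: 0.875
grip_force: 0.0
```

Call:
{"method": "play_rows", "body": {
  "moves": [
    [[0, 0, 0, 0, 0, 0, 35], [0, 0, 0, 0, 0, 0, 35], [0, 0, 0, 0, 0, 0, 35], [0, 0, 0, 0, 0, 0, 35], [0, 0, 0, 0, 0, 0, 35]]
  ]
}}

```text
time: 6.47
tool_pos: [0.5582, 0.0451, 0.1207]
tcp_rot: [-1.871, -2.063, -0.426]
wrist_force: [-0.9, -1.9, 6.3]
width: 0.474
grip_force: 59.7
```

Call:
{"method": "play_rows", "body": {
  "moves": [
    [[0, 0, 0, 0, 0, 0, 35], [0, 0, 0, 0, 0, 0, 35], [0, 0, 0, 0, 0, 0, 35], [0, 0, 0, 0, 0, 0, 35], [0, 0, 0, 0, 0, 0, 35]]
  ]
}}

```text
time: 6.88
tool_pos: [0.5582, 0.0451, 0.1207]
tcp_rot: [-1.871, -2.063, -0.426]
wrist_force: [-0.6, -1.7, 6.4]
width: 0.47
grip_force: 59.7
```

Run:
```python
from h import *
tool()
d=dict(np.load('wrist4.npz'));p=np.array([0.5591,.0004,.2114]);z=np.array([-.0438,.4283,-.9026]);x=np.array([-.0839,.8987,.4305]);y=np.cross(z,x);R=np.stack([x,y,z],1)
q=(wcloud(d).reshape(-1,3)-p)@R
for n,m in(('head',(np.hypot(q[:,0],q[:,1])<.010)&(q[:,2]<.062)),('cap',(np.hypot(q[:,0],q[:,1])<.0185)&(q[:,0]>.004)&(abs(q[:,2]-.077)<.004))):
    P=q[m];c=P.mean(0);n_=np.linalg.svd(P-c,full_matrices=False)[2][2];print(n,m.sum(),c,n_*np.sign(n_[2]))
```

```text
t 6.88 p [0.5582 0.0451 0.1207] x [-0.0888  0.899   0.4288] z [-0.0373  0.4272 -0.9034] q [-0.222   0.2179  1.9444  0.4609  1.1643 -0.5439] F [-0.5792 -1.6693  6.414 ] M [0.023  0.2527 0.1101] w 39.93838408139259 59.653199315071106
head 608 [0.0005 0.     0.0532] [-0.0209  0.9998  0.0024]
cap 529 [ 0.0112 -0.0001  0.0764] [-0.0097  0.0002  1.    ]
```

Gripped at 40 mm width, with the cap square to the tool (0.6°). Lifting out along the axis, then standing it upright.

Call:
{"method": "play_rows", "body": {
  "moves": [
    [[0, 0, 0, 0, 0, -0.1, 35], [0, 0, 0, 0, 0, -0.3, 35], [0, 0, 0, 0, 0, -0.4, 35], [0, 0, 0, 0, 0, -0.4, 35], [0, 0, 0, 0, 0, -0.4, 35]]
  ]
}}

```text
time: 7.3
tool_pos: [0.5624, -0.0236, 0.2645]
tcp_rot: [-1.87, -2.061, -0.421]
wrist_force: [0.7, -0.8, -1.0]
width: 0.473
grip_force: 60.8
```

Call:
{"method": "play_rows", "body": {
  "moves": [
    [[0, -0.221, 0, 0, 0, 0, 35], [0, -0.221, 0, 0, 0, 0, 35], [0, -0.221, 0, 0, 0, 0, 35], [0, -0.221, 0, 0, 0, 0, 35], [0, 0, 0, 0, 0, 0, 35]]
  ]
}}

```text
time: 7.72
tool_pos: [0.5631, -0.02, 0.2646]
tcp_rot: [2.105, 2.328, 0.003]
wrist_force: [0.4, 0.3, -1.2]
width: 0.47
grip_force: 60.8
```

```bash
cat >> h.py <<'E'
def plan(P,xaz,zt=(0,0,-1)):
    """turn (tool frame, in units) to make z=zt, x at azimuth; and shift (units) in the tool frame after the turn"""
    p,R=tool(); z=np.array(zt,float);z/=np.linalg.norm(z); x=np.array([np.cos(np.radians(xaz)),np.sin(np.radians(xaz)),0]);x-=z*(x@z);x/=np.linalg.norm(x)
    T=np.stack([x,np.cross(z,x),z],1); print('turn',Rn.from_matrix(R.T@T).as_rotvec()/.5,'shift after',T.T@(np.array(P)-p)/.1,'shift now',R.T@(np.array(P)-p)/.1)
E
python3 - <<'E'
from h import *
p,R=tool(); print(np.degrees(np.arctan2(R[1,0],R[0,0])))
plan((.474,.338,.30),190)
E
```

```text
t 7.72 p [ 0.5631 -0.02    0.2646] x [-0.1003  0.995  -0.0011] z [ 0.0035 -0.0008 -1.    ] q [-0.0794  0.0314  1.8074 -0.0005  1.2993 -0.1797] F [ 0.3953  0.3277 -1.1855] M [0.0268 0.0013 0.0289] w 39.95650071045277 60.81712245941162
95.75644344094808
t 7.72 p [ 0.5631 -0.02    0.2646] x [-0.1003  0.995  -0.0011] z [ 0.0035 -0.0008 -1.    ] q [-0.0794  0.0314  1.8074 -0.0005  1.2993 -0.1797] F [ 0.3953  0.3277 -1.1855] M [0.0268 0.0013 0.0289] w 39.95650071045277 60.81712245941162
turn [ 0.0033  0.0072 -3.2897] shift after [ 0.2556  3.6801 -0.3543] shift now [ 3.6507 -0.526  -0.3602]
```

Call:
{"method": "play_rows", "body": {
  "moves": [
    [[0, 0, 0, 0.365, -0.053, -0.036, 35], [0, 0, 0, 0.365, -0.053, -0.036, 35], [0, 0, 0, 0.365, -0.053, -0.036, 35], [0, 0, 0, 0.365, -0.053, -0.036, 35], [0, 0, 0, 0.365, -0.053, -0.036, 35]]
  ]
}}

```text
time: 8.13
tool_pos: [0.5182, 0.1574, 0.2812]
tcp_rot: [-2.111, -2.323, -0.003]
wrist_force: [1.2, 1.2, -0.5]
width: 0.47
grip_force: 60.7
```

Call:
{"method": "play_rows", "body": {
  "moves": [
    [[0, 0, 0, 0.365, -0.053, -0.036, 35], [0, 0, 0, 0.365, -0.053, -0.036, 35], [0, 0, 0, 0.365, -0.053, -0.036, 35], [0, 0, 0, 0.365, -0.053, -0.036, 35], [0, 0, 0, 0.365, -0.053, -0.036, 35]]
  ]
}}

```text
time: 8.55
tool_pos: [0.4743, 0.3366, 0.2995]
tcp_rot: [-2.11, -2.323, -0.002]
wrist_force: [1.0, 0.4, -1.0]
width: 0.471
grip_force: 60.7
```

Call:
{"method": "play_rows", "body": {
  "moves": [
    [[0, 0, -0.235, 0, 0, 0, 35], [0, 0, -0.235, 0, 0, 0, 35], [0, 0, -0.235, 0, 0, 0, 35], [0, 0, -0.235, 0, 0, 0, 35], [0, 0, -0.235, 0, 0, 0, 35]]
  ]
}}

```text
time: 8.97
tool_pos: [0.4749, 0.3351, 0.2991]
tcp_rot: [-1.338, -2.839, -0.003]
wrist_force: [0.6, 0.0, -0.6]
width: 0.473
grip_force: 60.7
```

Call:
{"method": "play_rows", "body": {
  "moves": [
    [[0, 0, -0.235, 0, 0, 0, 35], [0, 0, -0.235, 0, 0, 0, 35], [0, 0, -0.235, 0, 0, 0, 35], [0, 0, -0.235, 0, 0, 0, 35], [0, 0, -0.235, 0, 0, 0, 35]]
  ]
}}

```text
time: 9.38
tool_pos: [0.475, 0.3349, 0.2992]
tcp_rot: [-0.46, -3.105, -0.004]
wrist_force: [-0.3, 1.1, -0.7]
width: 0.473
grip_force: 60.7
```

Call:
{"method": "play_rows", "body": {
  "moves": [
    [[0, 0, -0.235, 0, 0, 0, 35], [0, 0, -0.235, 0, 0, 0, 35], [0, 0, -0.235, 0, 0, 0, 35], [0, 0, -0.235, 0, 0, 0, 35], [0, 0, 0, 0, 0, 0, 35]]
  ]
}}

```text
time: 9.8
tool_pos: [0.4751, 0.3349, 0.2991]
tcp_rot: [0.271, -3.128, -0.005]
wrist_force: [0.4, 0.6, -1.2]
width: 0.472
grip_force: 60.8
```

Run:
```python
from h import *
plan((.474,.338,.28),190); d=shot('wrist'); np.savez('wrist5.npz',**d); a=shot('scene')
p,R=tool(); print('exp tip',[wproj(d,p+R[:,2]*k)[0] for k in(.02,.06,.122)],'hole',wproj(d,[.474,.338,.127]))
u,v=wproj(d,p+R[:,2]*.122)[0].astype(int);w=50; print(u-w,v-w)
c1=cv2.resize(d['image'][v-w:v+w,u-w:u+w],(400,400),interpolation=cv2.INTER_CUBIC)
X=np.array([.474,.338,.16]);q=a['R']@X+a['t'];q=a['K']@q/q[2];u,v=q[:2].astype(int);w=30;print('scene orig',u-w,v-w)
c2=cv2.resize(a['image'][v-w:v+w,u-w:u+w],(400,400),interpolation=cv2.INTER_CUBIC)
save('w5',np.clip(np.hstack([c1,c2])*1.3,0,255).astype(np.uint8))
```

```text
t 9.8 p [0.4751 0.3349 0.2991] x [-0.9851 -0.1722  0.0013] z [-0.0018  0.0028 -1.    ] q [ 0.5692  0.0518  1.7234  0.0034  1.3664 -1.1754] F [ 0.4061  0.5713 -1.1798] M [0.0135 0.0274 0.0158] w 40.16075708883289 60.75590372085571
turn [ 0.0062 -0.0026 -0.0029] shift after [0.005  0.0325 0.1912] shift now [0.0048 0.0319 0.1913]
t 9.9 p [0.4751 0.335  0.2991] x [-0.9861 -0.1661  0.0007] z [-0.0012  0.0026 -1.    ] q [ 0.5697  0.0517  1.7234  0.0029  1.366  -1.1686] F [-0.0828  0.0791 -1.5463] M [-0.0069  0.0363 -0.0545] w 40.029669034428125 60.75568199157715
exp tip [array([253.3619, 228.7781]), array([253.4393, 206.9561]), array([253.5177, 185.0765])] hole [[255.9898 172.9335]]
203 135
scene orig 167 248
```

View pics/w5.png

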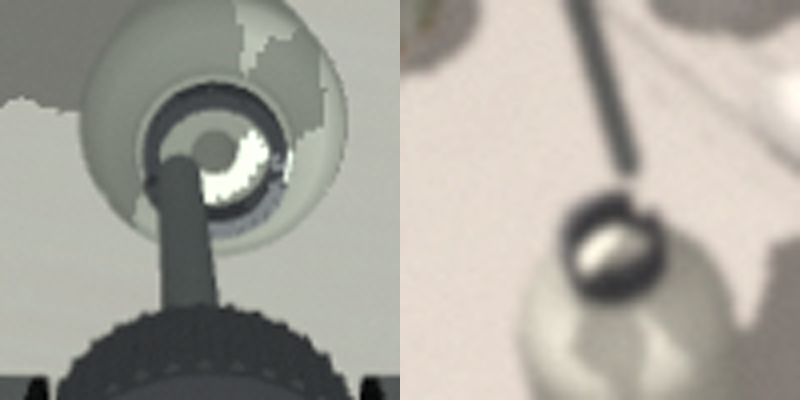

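Left crop (wrist, 4x, origin (203,135)): the tube's tip is at about (180,158), left of the hole at (213,152), so the tube is askew in the hand. Right crop (scene): the tip at (628,172) is above and slightly right of the collar at (613,245). I'll fit the tube's axis from the wrist depth.

```bash
cat >> h.py <<'E'
def tube(d,p,R):
    """tube axis in tool frame from wrist depth: per image row, middle of the tube columns, surface + 5 mm along the ray"""
    C=wcloud(d); q=(C-p)@R; o,_=wray(d,[0,0]); o=(o-p)@R
    m=(np.hypot(q[...,0],q[...,1])<.018)&(q[...,2]>.025)&(q[...,2]<.125); out=[]
    for v in range(384):
        u=np.flatnonzero(m[v])
        if len(u)<7: continue
        s=q[v,u]; um=.5*(u[0]+u[-1]); r=(wray(d,[um,v])[1][0])@R; D=np.linalg.norm(s-o,axis=1); k=abs(u-um)<=2
        out.append(np.r_[o+r*(np.median(D[k])+.005/np.sin(np.arccos(abs(r[2])))),v,um,len(u)])
    return np.array(out)
E
python3 - <<'E'
from h import *
p,R=tool(); d=dict(np.load('wrist5.npz')); T=tube(d,p,R); print(T[::4]); print(T[-1])
a=load('scene')
k=(T[:,2]>.03)&(T[:,2]<.115)&(T[:,5]<16)
f=[np.polyfit(T[k,2],T[k,i],1) for i in(0,1)]; print(f,[np.polyval(c,.122) for c in f],[np.polyval(c,.01) for c in f])
tip=np.r_[[np.polyval(c,.122) for c in f],.122]; W=p+R@tip; print('tip world',W)
for X in(W,[.474,.338,.145]):
    q=a['K']@(a['R']@X+a['t']); print('scene px',q[:2]/q[2], 'wrist px',wproj(d,X))
E
```

```text
t 9.9 p [0.4751 0.335  0.2991] x [-0.9861 -0.1661  0.0007] z [-0.0012  0.0026 -1.    ] q [ 0.5697  0.0517  1.7234  0.0029  1.366  -1.1686] F [-0.0828  0.0791 -1.5463] M [-0.0069  0.0363 -0.0545] w 40.029669034428125 60.75568199157715
[[  0.0053  -0.0059   0.1403 175.     247.5      8.    ]
 [  0.0046  -0.0061   0.1266 179.     247.      11.    ]
 [  0.0037  -0.0054   0.1149 183.     247.5     12.    ]
 [  0.0031  -0.0052   0.1035 187.     247.5     12.    ]
 [  0.0025  -0.0041   0.0933 191.     248.5     12.    ]
 [  0.0021  -0.004    0.0829 195.     248.5     12.    ]
 [  0.0014  -0.0034   0.0746 199.     249.      13.    ]
 [  0.001   -0.0029   0.066  203.     249.5     14.    ]
 [  0.0006  -0.0028   0.0582 207.     249.5     14.    ]
 [ -0.0002  -0.0024   0.0519 211.     250.      13.    ]]
[ -0.0002  -0.0024   0.0519 211.     250.      13.    ]
[array([ 0.0591, -0.003 ]), array([-0.0477,  0.0001])] [np.float64(0.004224623338887932), np.float64(-0.0057410026401761025)] [np.float64(-0.002394942918315656), np.float64(-0.0003948852106276207)]
tip world [0.4717 0.329  0.1771]
scene px [200.1748 272.6303] wrist px [[247.2906 180.5876]]
scene px [198.1472 282.5067] wrist px [[256.1638 176.6889]]
```

Run:
```python
from h import *
p,R=tool(); d=dict(np.load('wrist5.npz'));q=((wcloud(d).reshape(-1,3)-p)@R)
def pl(n,m):
    P=q[m]
    if len(P)<20: print(n,len(P));return
    for _ in range(3):
        c=P.mean(0);N=np.linalg.svd(P-c,full_matrices=False)[2][2];e=(P-c)@N;P=P[abs(e)<.0015]
    print(n,len(P),c,P.min(0),P.max(0),N*np.sign(N[2]))
h=np.histogram(q[np.hypot(q[:,0],q[:,1])<.019][:,2],np.arange(-.07,.02,.004));print(list(zip(h[1].round(3),h[0])))
pl('head',(np.hypot(q[:,0],q[:,1])<.012)&(q[:,2]<-.038)&(q[:,2]>-.055))
pl('cap',(np.hypot(q[:,0],q[:,1])<.0185)&(q[:,0]>.004)&(q[:,2]<-.015)&(q[:,2]>-.03))
```

```text
t 9.9 p [0.4751 0.335  0.2991] x [-0.9861 -0.1661  0.0007] z [-0.0012  0.0026 -1.    ] q [ 0.5697  0.0517  1.7234  0.0029  1.366  -1.1686] F [-0.0828  0.0791 -1.5463] M [-0.0069  0.0363 -0.0545] w 40.029669034428125 60.75568199157715
[(np.float64(-0.07), np.int64(0)), (np.float64(-0.066), np.int64(0)), (np.float64(-0.062), np.int64(0)), (np.float64(-0.058), np.int64(0)), (np.float64(-0.054), np.int64(0)), (np.float64(-0.05), np.int64(13)), (np.float64(-0.046), np.int64(2258)), (np.float64(-0.042), np.int64(556)), (np.float64(-0.038), np.int64(286)), (np.float64(-0.034), np.int64(56)), (np.float64(-0.03), np.int64(1)), (np.float64(-0.026), np.int64(2440)), (np.float64(-0.022), np.int64(202)), (np.float64(-0.018), np.int64(79)), (np.float64(-0.014), np.int64(68)), (np.float64(-0.01), np.int64(67)), (np.float64(-0.006), np.int64(54)), (np.float64(-0.002), np.int64(7)), (np.float64(0.002), np.int64(0)), (np.float64(0.006), np.int64(0)), (np.float64(0.01), np.int64(0)), (np.float64(0.014), np.int64(0))]
head 1718 [ 0.0001  0.0005 -0.0441] [-0.0116 -0.0114 -0.046 ] [ 0.0109  0.0117 -0.0415] [-0.1036  0.0163  0.9945]
cap 1645 [ 0.0106 -0.     -0.0239] [ 0.004  -0.0179 -0.0256] [ 0.0185  0.0178 -0.0221] [-0.0308 -0.0244  0.9992]
```

Run:
```python
from h import *
from scipy.optimize import least_squares
p5,R5=tool(); w5=dict(np.load('wrist5.npz')); w4=dict(np.load('wrist4.npz'))
z=np.array([-.0438,.4283,-.9026]);x=np.array([-.0839,.8987,.4305]);R4=np.stack([x,np.cross(z,x),z],1);p4=np.array([.5591,.0004,.2114])
def rp(q,n):
    P=q
    for _ in range(6):
        A=np.c_[P[:,:2],np.ones(len(P))];s=np.linalg.lstsq(A,P[:,2],rcond=None)[0];e=P[:,2]-A@s;P=P[abs(e)<max(.0006,1.5*np.median(abs(e)))]
    print(n,len(P),'slope',s,P.mean(0))
for nm,d,p,R,zc in(('w4',w4,p4,R4,.0765),('w5',w5,p5,R5,-.0240)):
    q=(wcloud(d).reshape(-1,3)-p)@R; r=np.hypot(q[:,0],q[:,1])
    rp(q[(r<.0185)&(q[:,0]>.002)&(abs(q[:,2]-zc)<.003)],nm+'cap'); rp(q[(r<.009)&(abs(q[:,2]-zc+.022)<.006)],nm+'head')
    m=(r<.03)&(abs(q[:,2]-zc)<.003); P=q[m]; h=cv2.convexHull((P[:,:2]*1e5).astype(np.float32))[:,0]/1e5
    h=h[h[:,0]>0]; s=least_squares(lambda t:np.hypot(h[:,0]-t[0],h[:,1]-t[1])-t[2],[0,0,.021],loss='soft_l1',f_scale=.0005).x; print(nm,'captop circle',s)
    m=(r<.03)&(abs(q[:,2]-zc+.022)<.004); h=cv2.convexHull((q[m][:,:2]*1e5).astype(np.float32))[:,0]/1e5; h=h[h[:,0]>0];s=least_squares(lambda t:np.hypot(h[:,0]-t[0],h[:,1]-t[1])-t[2],[0,0,.0135],loss='soft_l1',f_scale=.0005).x; print(nm,'head circle',s)
C=wcloud(w5); g=C[(C[...,2]>.138)&(C[...,2]<.15)&(np.hypot(C[...,0]-.474,C[...,1]-.338)<.026)]
h=cv2.convexHull((g[:,:2]*1e5).astype(np.float32))[:,0]/1e5; s=least_squares(lambda t:np.hypot(h[:,0]-t[0],h[:,1]-t[1])-t[2],[.474,.338,.0195],loss='soft_l1',f_scale=.0005).x; print('rim',s,np.median(g[:,2]),len(g))
O,r=wray(w5,[203+213.5/4-.5,135+152.5/4-.5]);r=r[0];print('hole',O+r*(.125-O[2])/r[2])
T=tube(w5,p5,R5);k=(T[:,2]<.12)
for i in(0,1):print(np.polyfit(T[k,2],T[k,i],1))
```

```text
t 9.9 p [0.4751 0.335  0.2991] x [-0.9861 -0.1661  0.0007] z [-0.0012  0.0026 -1.    ] q [ 0.5697  0.0517  1.7234  0.0029  1.366  -1.1686] F [-0.0828  0.0791 -1.5463] M [-0.0069  0.0363 -0.0545] w 40.029669034428125 60.75568199157715
w4cap 351 slope [-0.0105 -0.0021  0.0765] [ 0.0102 -0.0004  0.0764]
w4head 307 slope [-0.0036  0.0163  0.0558] [ 0.0002 -0.0001  0.0558]
w4 captop circle [-0.0008 -0.0002  0.0204]
w4 head circle [-0.0012 -0.0002  0.0124]
w5cap 1130 slope [ 0.0089  0.0246 -0.024 ] [ 0.0095 -0.     -0.0239]
w5head 862 slope [ 0.0348  0.0026 -0.0447] [ 0.0004  0.0001 -0.0447]
w5 captop circle [-0.0226  0.0002  0.0417]
w5 head circle [ 0.0159 -0.0001  0.0273]
rim [0.4742 0.3382 0.0194] 0.14240263387851712 342
hole [0.4741 0.3379 0.125 ]
[ 0.0596 -0.003 ]
[-0.0475  0.0001]
```

Call:
{"method": "play_rows", "body": {
  "moves": [
    [[-0.034, -0.019, 0, 0, 0, 0, 35], [0, 0, 0, 0, 0, 0, 35]]
  ]
}}

```text
time: 10.07
tool_pos: [0.4747, 0.3352, 0.2991]
tcp_rot: [-0.264, 3.122, 0.033]
wrist_force: [0.1, 0.3, -0.8]
width: 0.472
grip_force: 60.8
```

```bash
cat >> h.py <<'E'
SL=np.array([.0596,-.0475]); IC=np.array([-.003,.0001])
def line(zt): return np.r_[SL*zt+IC,zt]   # tube axis in tool frame
def tipplan(tipz,H=(.4741,.3382)):
    """shift (tool units) to bring the tip onto the hole axis H at height tipz"""
    p,R=tool(); tip=p+R@line(.122); d=R@np.r_[SL,1]; print('tip',tip,'tube dir',d/-d[2]); D=np.r_[H,tipz]-tip; print('shift',R.T@D/.1)
E
python3 - <<'E'
from h import *
tipplan(.150);tipplan(.136)
E
```

```text
t 10.07 p [0.4747 0.3352 0.2991] x [-0.9857 -0.1679 -0.0097] z [ 0.0062  0.0215 -0.9997] q [ 0.5629  0.04    1.7359  0.0153  1.349  -1.18  ] F [ 0.1117  0.3343 -0.7578] M [-0.0624  0.0787  0.0081] w 40.115464473157644 60.818374156951904
tip [0.4722 0.3314 0.177 ] tube dir [-0.0445 -0.0353 -1.    ]
shift [-0.0271  0.058   0.2712]
t 10.07 p [0.4747 0.3352 0.2991] x [-0.9857 -0.1679 -0.0097] z [ 0.0062  0.0215 -0.9997] q [ 0.5629  0.04    1.7359  0.0153  1.349  -1.18  ] F [ 0.1117  0.3343 -0.7578] M [-0.0624  0.0787  0.0081] w 40.115464473157644 60.818374156951904
tip [0.4722 0.3314 0.177 ] tube dir [-0.0445 -0.0353 -1.    ]
shift [-0.0257  0.0552  0.4111]
```

Call:
{"method": "play_rows", "body": {
  "moves": [
    [[0, 0, 0, -0.027, 0.058, 0.1, 35], [0, 0, 0, 0, 0, 0.15, 35], [0, 0, 0, 0.001, -0.002, 0.15, 35], [0, 0, 0, 0, 0, 0, 35], [0, 0, 0, 0, 0, 0, 35]]
  ]
}}

```text
time: 10.48
tool_pos: [0.4757, 0.3422, 0.2574]
tcp_rot: [-0.268, 3.125, 0.029]
wrist_force: [0.0, 0.7, -0.3]
width: 0.473
grip_force: 60.8
```

Run:
```python
from h import *
tipplan(.13); d=shot('wrist'); np.savez('wrist6.npz',**d); a=shot('scene')
p,R=tool(); T=tube(d,p,R);k=T[:,2]<.115
for i in(0,1):print(np.polyfit(T[k,2],T[k,i],1))
print('exp tip px',wproj(d,p+R@line(.122)),'hole',wproj(d,[.4741,.3382,.127]),'rim',wproj(d,[.4741,.3382,.145]))
u,v=wproj(d,[.4741,.3382,.127])[0].astype(int);w=32;print(u-w,v-w)
c1=cv2.resize(d['image'][v-w:v+w,u-w:u+w],(400,400),interpolation=cv2.INTER_CUBIC)
q=a['R']@np.array([.4741,.3382,.15])+a['t'];q=a['K']@q/q[2];u,v=q[:2].astype(int);w=25
c2=cv2.resize(a['image'][v-w:v+w,u-w:u+w],(400,400),interpolation=cv2.INTER_CUBIC);print(u-w,v-w)
save('w6',np.clip(np.hstack([c1,c2])*1.3,0,255).astype(np.uint8))
```

```text
t 10.48 p [0.4757 0.3422 0.2574] x [-0.9854 -0.17   -0.0065] z [ 0.0033  0.0187 -0.9998] q [ 0.5729  0.072   1.7781  0.0145  1.2786 -1.173 ] F [ 0.0133  0.7268 -0.3385] M [-0.0099 -0.022  -0.0087] w 40.188762672922365 60.8383047580719
tip [0.4728 0.3382 0.1353] tube dir [-0.0473 -0.0382 -1.    ]
shift [-0.0123 -0.0027  0.053 ]
t 10.58 p [0.4768 0.3428 0.2597] x [-0.9854 -0.1701 -0.0102] z [ 0.0068  0.0209 -0.9998] q [ 0.5727  0.0706  1.7755  0.0145  1.2786 -1.1732] F [ 0.4539  0.1219 -0.6375] M [-0.0244  0.0187 -0.006 ] w 39.82419595281425 60.83854079246521
[ 0.0386 -0.0004]
[ 0.0166 -0.0041]
exp tip px [[247.8437 182.8599]] hole [[247.0554 179.5578]] rim [[246.9675 184.4929]]
215 147
172 256
  return _methods._mean(a, axis=axis, dtype=dtype,
  ret = ret.dtype.type(ret / rcount)
```

View pics/w6.png

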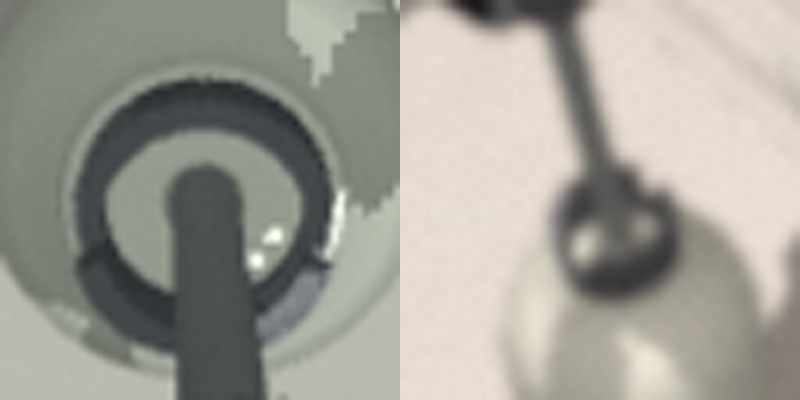

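Left crop (wrist): the tip's round end is at (205,200), directly over where the hole should be, inside the rim centred on about (202,203). The scene crop shows the tip inside the collar. I'll check the pixel values around the tip for a visible crescent of the hole.

Run:
```python
from h import *
d=dict(np.load('wrist6.npz')); g=d['image'].mean(2).astype(int)
print('cols',list(range(232,266)))
for v in range(165,196): print(v,*g[v,232:266])
d5=dict(np.load('wrist5.npz'))['image'].mean(2).astype(int)
print('w5 hole row'); 
for v in (165,172,176): print(v,*d5[v,240:275])
z=d['depth'];print('depth');
for v in (170,172,174,176,178,180,184): print(v,*z[v,236:262].round(3))
```

```text
cols [232, 233, 234, 235, 236, 237, 238, 239, 240, 241, 242, 243, 244, 245, 246, 247, 248, 249, 250, 251, 252, 253, 254, 255, 256, 257, 258, 259, 260, 261, 262, 263, 264, 265]
165 94 60 52 50 46 48 54 57 56 54 52 55 55 55 56 55 56 56 55 55 55 54 55 52 53 48 43 41 40 40 79 111 112 99
166 64 51 49 49 49 53 54 54 55 55 54 55 56 55 55 56 56 56 55 55 56 56 55 55 56 54 54 44 42 41 40 95 113 108
167 53 51 49 54 53 53 55 55 55 55 57 64 65 72 73 73 74 73 68 61 57 54 56 55 54 54 54 52 51 44 40 52 99 113
168 49 51 54 55 55 55 55 56 63 66 78 93 95 104 106 105 106 105 98 90 82 76 63 55 54 55 54 53 56 52 45 41 65 104
169 52 56 55 56 55 55 63 77 92 95 111 115 114 115 114 115 115 116 114 115 116 107 91 76 63 57 56 53 54 56 52 46 40 85
170 55 55 56 56 55 65 89 112 116 115 115 114 115 115 116 114 115 115 114 115 115 116 115 107 92 70 57 55 56 55 53 52 44 65
171 55 55 55 55 69 91 111 115 115 114 115 116 116 116 115 114 115 114 114 115 114 115 115 115 115 99 79 60 55 56 55 54 49 44
172 55 55 55 69 99 114 114 115 115 115 115 114 115 111 111 107 106 112 114 115 115 115 116 114 115 115 107 81 60 55 55 55 5
[... 3544 characters left out ...]
272 0.283 0.282 0.282 0.282 0.28 0.282 0.282 0.282 0.283 0.283 0.263
176 0.283 0.282 0.282 0.282 0.282 0.284 0.311 0.27 0.267 0.265 0.264 0.263 0.263 0.265 0.265 0.268 0.312 0.283 0.283 0.283 0.282 0.283 0.282 0.282 0.283 0.283
178 0.281 0.283 0.284 0.283 0.284 0.296 0.272 0.265 0.261 0.26 0.26 0.258 0.259 0.258 0.26 0.262 0.267 0.298 0.283 0.283 0.284 0.283 0.282 0.285 0.284 0.283
180 0.284 0.283 0.283 0.283 0.282 0.29 0.266 0.259 0.256 0.254 0.254 0.252 0.253 0.252 0.254 0.256 0.26 0.29 0.285 0.283 0.285 0.285 0.283 0.285 0.284 0.283
184 0.285 0.284 0.284 0.284 0.285 0.285 0.257 0.249 0.249 0.246 0.243 0.242 0.243 0.242 0.243 0.244 0.248 0.25 0.285 0.286 0.284 0.284 0.284 0.285 0.284 0.286
```

Run:
```python
from h import *
d5=dict(np.load('wrist5.npz'));d6=dict(np.load('wrist6.npz'))
p6,R6=tool()
x=np.array([-.9861,-.1661,.0007]);z=np.array([-.0012,.0026,-1.]);R5=np.stack([x,np.cross(z,x),z],1);p5=np.array([.4751,.335,.2991])
g=d5['image'].mean(2).astype(int)
for v in range(168,182): print(v,*g[v,240:256])
for n,d,p,R,(u,v) in(('w5',d5,p5,R5,(248,174)),('w6',d6,p6,R6,(247.5,173.6))):
    o,r=wray(d,[u,v]);o=(o-p)@R;r=r[0]@R
    for zt in(.119,.122,.125): print(n,zt,o+r*(zt-o[2])/r[2])
    c=(wcloud(d)-p)@R
    print(c[174:182:1,int(u)])
o,r=wray(d6,[247.15,179.3]);r=r[0];print('hole',o+r*(.127-o[2])/r[2])
```

```text
t 10.58 p [0.4768 0.3428 0.2597] x [-0.9854 -0.1701 -0.0102] z [ 0.0068  0.0209 -0.9998] q [ 0.5727  0.0706  1.7755  0.0145  1.2786 -1.1732] F [ 0.4539  0.1219 -0.6375] M [-0.0244  0.0187 -0.006 ] w 39.82419595281425 60.83854079246521
168 57 52 55 55 65 99 113 115 116 115 115 115 110 99 90 86
169 54 55 54 60 91 111 115 116 115 114 115 112 99 89 87 87
170 54 55 57 76 108 115 114 115 115 116 115 105 88 86 88 87
171 54 55 55 97 113 115 114 116 115 116 112 93 86 87 88 88
172 56 56 59 106 115 115 116 111 110 113 107 90 86 87 86 87
173 56 56 66 107 111 104 101 92 91 99 96 85 86 87 86 88
174 55 55 59 103 95 76 64 63 62 69 73 78 86 87 88 87
175 54 55 53 83 68 61 61 63 61 63 60 65 80 86 88 88
176 53 55 56 59 61 61 61 62 62 60 61 60 70 85 87 88
177 55 54 55 58 59 61 62 63 60 61 61 59 66 115 104 90
178 52 52 55 59 61 60 62 63 60 61 61 59 59 149 152 141
179 44 40 48 58 60 61 62 62 62 61 60 60 59 135 186 194
180 41 41 50 58 60 62 61 61 62 62 61 58 58 115 183 195
181 46 49 53 58 62 61 62 62 62 61 61 60 59 115 183 193
w5 0.119 [ 0.0111 -0.005   0.119 ]
w5 0.122 [ 0.0104 -0.0051  0.122 ]
w5 0.125 [ 0.0098 -0.0051  0.125 ]
[[ 0.0104 -0.0051  0.1221]
 [ 0.0103 -0.005   0.1184]
 [ 0.0102 -0.0049  0.1151]
 [ 0.01   -0.0049  0.1119]
 [ 0.0098 -0.0048  0.1087]
 [ 0.0096 -0.0048  0.106 ]
 [ 0.0094 -0.0047  0.1034]
 [ 0.0094 -0.0046  0.0997]]
w6 0.119 [ 0.0136 -0.0059  0.119 ]
w6 0.122 [ 0.0129 -0.006   0.122 ]
w6 0.125 [ 0.0123 -0.006   0.125 ]
[[ 0.0122 -0.0065  0.1236]
 [ 0.0122 -0.0064  0.1195]
 [ 0.012  -0.0063  0.1161]
 [ 0.012  -0.0062  0.1123]
 [ 0.0115 -0.0062  0.1107]
 [ 0.0113 -0.0061  0.1078]
 [ 0.0112 -0.006   0.1046]
 [ 0.0107 -0.006   0.1028]]
hole [0.4738 0.3382 0.127 ]
```

```bash
cat >> h.py <<'E'
SL=np.array([.051,-.051]); IC=np.array([-.0007,.0005])
E
python3 - <<'E'
from h import *
tipplan(.137,(.474,.3382))
E
```

```text
t 10.58 p [0.4768 0.3428 0.2597] x [-0.9854 -0.1701 -0.0102] z [ 0.0068  0.0209 -0.9998] q [ 0.5727  0.0706  1.7755  0.0145  1.2786 -1.1732] F [ 0.4539  0.1219 -0.6375] M [-0.0244  0.0187 -0.006 ] w 39.82419595281425 60.83854079246521
tip [0.4732 0.3388 0.1375] tube dir [-0.0347 -0.038  -1.    ]
shift [-0.0069 -0.0073  0.0054]
```

Call:
{"method": "play_rows", "body": {
  "moves": [
    [[0, 0, 0, 0, 0, 0, 35], [0, 0, 0, 0, 0, 0, 35]]
  ]
}}

```text
time: 10.75
tool_pos: [0.4771, 0.3428, 0.2604]
tcp_rot: [-0.268, 3.12, 0.032]
wrist_force: [0.4, -0.8, 0.1]
width: 0.472
grip_force: 60.8
```

Run:
```python
from h import *
tipplan(.137,(.474,.3382))
```

```text
t 10.75 p [0.4771 0.3428 0.2604] x [-0.9853 -0.1702 -0.0115] z [ 0.008   0.0215 -0.9997] q [ 0.5725  0.0698  1.7749  0.0144  1.2785 -1.1734] F [ 0.4428 -0.8039  0.1024] M [ 0.0265 -0.0304  0.0415] w 40.124863799571614 60.83972454071045
tip [0.4737 0.3389 0.1383] tube dir [-0.0335 -0.0374 -1.    ]
shift [-0.002  -0.0077  0.0128]
```

Call:
{"method": "play_rows", "body": {
  "moves": [
    [[0, 0, 0, -0.002, -0.008, 0.01, 35], [0, 0, 0, 0, 0, 0, 35], [0, 0, 0, 0, 0, 0, 35], [0, 0, 0, 0, 0, 0, 35]]
  ]
}}

```text
time: 11.08
tool_pos: [0.477, 0.3417, 0.2583]
tcp_rot: [-0.268, 3.122, 0.031]
wrist_force: [-0.6, -0.5, -0.4]
width: 0.472
grip_force: 60.8
```

Run:
```python
from h import *
d=shot('wrist'); tipplan(.137,(.474,.3382)); p,R=tool(); g=d['image'].mean(2).astype(int)
h=wproj(d,[.474,.3382,.127])[0]; t=p+R@line(.122); print('pred hole',h,'tip',wproj(d,t), 'tip +x edge',wproj(d,t+R[:,0]*.005),'y edges',wproj(d,t+R[:,1]*.005),wproj(d,t-R[:,1]*.005))
u,v=h.astype(int)
print('cols',*range(u-10,u+12))
for k in range(v-10,v+9): print(k,*g[k,u-10:u+12])
```

```text
t 11.13 p [0.4769 0.3416 0.2582] x [-0.9854 -0.1702 -0.0097] z [ 0.0063  0.0204 -0.9998] q [ 0.571   0.0707  1.7781  0.0144  1.2766 -1.175 ] F [-0.6258  0.24   -1.7402] M [-0.0134 -0.0369  0.0127] w 39.71340016123522 60.839266777038574
tip [0.4732 0.3376 0.1361] tube dir [-0.0352 -0.0385 -1.    ]
shift [-0.0088  0.0052 -0.009 ]
t 11.13 p [0.4769 0.3416 0.2582] x [-0.9854 -0.1702 -0.0097] z [ 0.0063  0.0204 -0.9998] q [ 0.571   0.0707  1.7781  0.0144  1.2766 -1.175 ] F [-0.6258  0.24   -1.7402] M [-0.0134 -0.0369  0.0127] w 39.71340016123522 60.839266777038574
pred hole [247.7055 177.6034] tip [[247.1403 179.0579]] tip +x edge [[247.1118 173.7367]] y edges [[252.5938 179.0576]] [[241.6914 179.0609]]
cols 237 238 239 240 241 242 243 244 245 246 247 248 249 250 251 252 253 254 255 256 257 258
167 55 54 64 76 93 96 111 115 114 115 115 115 116 115 114 115 108 92 82 70 56 56
168 55 63 89 111 116 114 116 115 115 115 115 114 115 115 116 115 115 115 114 100 78 63
169 75 92 109 115 115 115 115 115 114 115 115 116 115 115 115 115 115 115 115 115 108 91
170 109 115 115 115 115 114 115 114 116 11
[... 561 characters left out ...]
114 101 78 61 60 62 62 62 61 61 60 59 66 81 87 111 115 116 115
178 114 114 115 116 105 72 60 61 61 61 62 60 61 60 59 59 77 87 110 115 114 115
179 114 115 115 115 110 75 58 59 62 61 61 61 60 61 60 59 69 91 112 116 115 116
180 114 114 114 114 113 78 59 60 61 61 62 62 61 60 59 60 70 103 113 115 115 115
181 114 114 114 114 113 81 61 60 61 60 61 60 60 60 60 58 76 108 115 115 115 115
182 113 114 115 115 114 82 61 60 62 60 61 61 61 59 60 58 77 108 114 113 115 115
183 115 114 115 114 114 85 62 59 61 61 61 61 60 60 60 58 65 106 114 114 114 115
184 114 114 114 114 115 92 66 59 61 61 61 61 61 60 59 59 57 137 122 113 115 115
185 113 115 115 114 114 90 65 58 60 60 62 62 61 60 60 58 57 165 156 149 150 122
```

Picture values agree with the model: hole centre at px (247.7,177.5), tip edge at row 173.6. The tip needs 1 mm of correction, then I insert gently along the tube's own direction.

Call:
{"method": "play_rows", "body": {
  "moves": [
    [[0, 0, 0, -0.009, 0.005, 0, 35], [0, 0, 0, 0, 0, 0, 35], [0, 0, 0, 0.003, -0.003, 0.05, 35], [0, 0, 0, 0.003, -0.003, 0.05, 35], [0, 0, 0, 0.003, -0.003, 0.05, 35]]
  ]
}}

```text
time: 11.55
tool_pos: [0.477, 0.3415, 0.2425]
tcp_rot: [-0.268, 3.122, 0.031]
wrist_force: [-0.3, -0.2, -0.7]
width: 0.476
grip_force: 60.8
```

Call:
{"method": "play_rows", "body": {
  "moves": [
    [[0, 0, 0, 0.002, -0.002, 0.04, 35], [0, 0, 0, 0.002, -0.002, 0.04, 35], [0, 0, 0, 0, 0, 0, 35]]
  ]
}}

```text
time: 11.8
tool_pos: [0.4763, 0.341, 0.2337]
tcp_rot: [-0.268, 3.124, 0.03]
wrist_force: [0.2, 0.2, -2.0]
width: 0.471
grip_force: 60.7
```

Run:
```python
from h import *
tipplan(.1,(.474,.3382)); d=shot('wrist'); np.savez('wrist7.npz',**d); g=d['image'].mean(2).astype(int);u,v=wproj(d,[.474,.3382,.127])[0].astype(int); print(u,v)
for k in range(v-10,v+9): print(k,*g[k,u-11:u+12])
```

```text
t 11.8 p [0.4763 0.341  0.2337] x [-0.9854 -0.1702 -0.0079] z [ 0.0047  0.0195 -0.9998] q [ 0.5706  0.0848  1.8082  0.0147  1.2341 -1.1761] F [ 0.2463  0.1558 -1.9988] M [ 0.1095 -0.2217 -0.0153] w 40.017926098160146 60.73658108711243
tip [0.4724 0.3368 0.1116] tube dir [-0.0368 -0.0394 -1.    ]
shift [-0.0175  0.0087  0.1161]
248 185
175 55 64 79 93 111 114 114 115 114 115 114 114 114 114 114 115 115 115 115 107 93 78 65
176 66 91 112 115 114 115 116 115 115 115 114 115 114 115 115 114 114 114 114 113 114 108 92
177 90 112 115 115 114 114 115 115 114 115 114 111 110 114 115 115 115 114 115 114 114 114 115
178 111 115 114 115 115 115 114 115 107 103 99 92 89 97 102 108 113 115 115 116 114 115 114
179 115 115 114 115 115 114 114 105 85 73 64 62 60 61 68 85 104 114 114 114 115 115 115
180 114 114 115 115 114 114 105 76 62 62 63 61 60 60 59 58 80 105 113 114 114 114 114
181 115 114 115 114 115 107 76 60 61 60 60 60 61 59 59 58 66 89 107 113 114 113 114
182 114 114 114 114 114 86 63 59 60 61 61 60 61 60 60 59 67 80 99 111 115 114 114
183 114 114 114 113 112 79 62 61 60 61 60 60 59 61 60 
[... 153 characters left out ...]
0 60 61 60 59 58 78 80 109 114 115 114
186 114 114 113 114 110 77 60 58 59 61 61 61 60 60 59 59 57 75 82 108 114 115 114
187 115 115 113 113 115 84 61 58 59 60 60 61 61 60 59 59 57 69 92 111 113 114 114
188 114 114 114 115 114 90 64 58 59 61 61 61 60 60 60 60 57 68 103 113 113 114 114
189 113 114 114 115 115 91 64 57 60 59 61 61 60 60 58 58 57 75 108 114 115 114 114
190 114 113 115 115 114 91 63 59 59 59 60 60 61 61 59 58 57 75 108 115 114 114 115
191 115 114 114 114 114 91 64 58 59 60 61 60 60 60 60 59 57 63 106 114 114 114 114
192 114 114 114 114 114 90 63 58 60 60 60 60 61 61 60 58 57 57 106 114 115 114 114
193 114 114 113 114 113 96 65 58 57 61 59 60 60 60 60 59 59 55 102 112 142 148 122
```

The tip is 15 mm below the floor, inside the hole, with forces under 2 N. I'll recentre about 1 mm and lower to just above the collar.

Call:
{"method": "play_rows", "body": {
  "moves": [
    [[0, 0, 0, -0.011, 0.006, 0, 35], [0, 0, 0, 0.005, -0.005, 0.09, 35], [0, 0, 0, 0.004, -0.004, 0.09, 35], [0, 0, 0, 0.005, -0.005, 0.09, 35], [0, 0, 0, 0, 0, 0, 35]]
  ]
}}

```text
time: 12.27
tool_pos: [0.4753, 0.3401, 0.2049]
tcp_rot: [-0.268, 3.126, 0.028]
wrist_force: [-0.2, 0.7, -2.1]
width: 0.475
grip_force: 60.6
```

Call:
{"method": "play_rows", "body": {
  "moves": [
    [[0, 0, 0, 0.005, -0.005, 0.09, 35], [0, 0, 0, 0.004, -0.004, 0.09, 35], [0, 0, 0, 0.005, -0.005, 0.09, 35], [0, 0, 0, 0.004, -0.004, 0.09, 35], [0, 0, 0, 0, 0, 0, 35]]
  ]
}}

```text
time: 12.68
tool_pos: [0.4741, 0.3387, 0.1691]
tcp_rot: [-0.268, 3.126, 0.028]
wrist_force: [0.5, 0.4, -2.1]
width: 0.471
grip_force: 60.7
```

Call:
{"method": "play_rows", "body": {
  "moves": [
    [[0, 0, 0, 0, 0, 0, 35], [0, 0, 0, 0, 0, 0, 35]]
  ]
}}

```text
time: 12.85
tool_pos: [0.4757, 0.3397, 0.1722]
tcp_rot: [-0.268, 3.122, 0.031]
wrist_force: [-0.0, 0.7, -1.3]
width: 0.472
grip_force: 60.7
```

Run:
```python
from h import *
plan((.4741,.3383,.165),190)
d=shot('wrist'); np.savez('wrist8.npz',**d); a=shot('scene')
u,v=wproj(d,[.474,.3382,.145])[0].astype(int);print(u,v);x0,y0=u-50,max(0,v-60)
c1=cv2.resize(d['image'][y0:y0+100,x0:x0+100],(400,400),interpolation=cv2.INTER_CUBIC)
q=a['R']@np.array([.4741,.3382,.16])+a['t'];q=a['K']@q/q[2];u,v=q[:2].astype(int);w=25
c2=cv2.resize(a['image'][v-w:v+w,u-w:u+w],(400,400),interpolation=cv2.INTER_CUBIC);print(u-w,v-w,x0,y0)
save('w8',np.clip(np.hstack([c1,c2])*1.4,0,255).astype(np.uint8))
```

```text
t 12.85 p [0.4757 0.3397 0.1722] x [-0.9853 -0.1703 -0.0098] z [ 0.0064  0.0204 -0.9998] q [ 0.5694  0.1276  1.878   0.0153  1.1196 -1.1792] F [-0.0279  0.6604 -1.2634] M [ 0.0026 -0.0174 -0.0197] w 40.10231433551391 60.69355487823486
turn [ 0.038   0.0196 -0.0067] shift after [ 0.0182 -0.0112  0.0723] shift now [ 0.0188 -0.0127  0.0719]
250 220
172 253 200 160
```

View pics/w8.png

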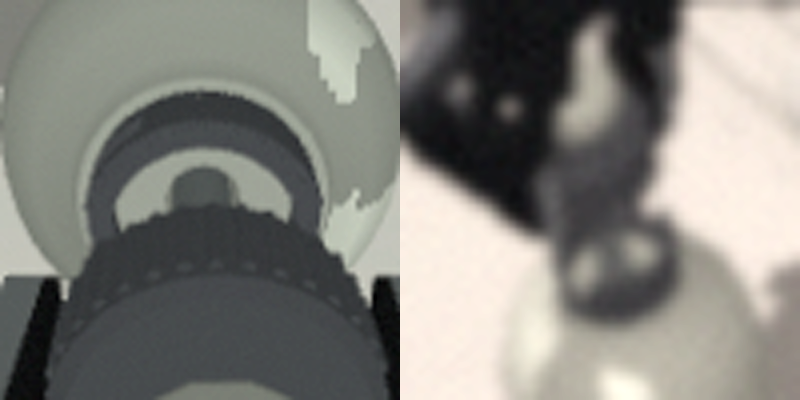

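Left crop: the tube enters the hole inside the collar (tube at (203,188), floor centred near (203,190)), with the cap centred above it. Right crop: the plug is just above the collar. No contact force. I'll centre and go down slowly.

Call:
{"method": "play_rows", "body": {
  "moves": [
    [[0, 0, 0, 0.01, -0.007, 0.05, 35], [0, 0, 0, 0.009, -0.006, 0.04, 35], [0, 0, 0, 0, 0, 0, 35], [0, 0, 0, 0, 0, 0, 35]]
  ]
}}

```text
time: 13.28
tool_pos: [0.4738, 0.3383, 0.1627]
tcp_rot: [-0.268, 3.122, 0.031]
wrist_force: [-0.6, 1.2, -1.4]
width: 0.467
grip_force: 60.7
```

Call:
{"method": "play_rows", "body": {
  "moves": [
    [[0, 0, 0, 0, 0, 0.02, 35], [0, 0, 0, 0, 0, 0.02, 35], [0, 0, 0, 0, 0, 0.02, 35], [0, 0, 0, 0, 0, 0, 35]]
  ]
}}

```text
time: 13.62
tool_pos: [0.4737, 0.3381, 0.1564]
tcp_rot: [-0.268, 3.123, 0.03]
wrist_force: [-0.5, -0.2, -2.5]
width: 0.47
grip_force: 60.7
```

Run:
```python
from h import *
plan((.4741,.3383,.15),190)
```

```text
t 13.62 p [0.4737 0.3381 0.1564] x [-0.9854 -0.1703 -0.0088] z [ 0.0055  0.0198 -0.9998] q [ 0.5689  0.1378  1.8974  0.0155  1.0911 -1.1801] F [-0.5074 -0.1551 -2.522 ] M [ 0.0573  0.0004 -0.0273] w 39.972856908219114 60.746251344680786
turn [ 0.0372  0.0177 -0.0067] shift after [-0.004   0.0008  0.0643] shift now [-0.0035 -0.0004  0.0644]
```

Call:
{"method": "play_rows", "body": {
  "moves": [
    [[0, 0, 0, -0.002, 0, 0.02, 35], [0, 0, 0, 0, 0, 0.02, 35], [0, 0, 0, 0, 0, 0, 35]]
  ]
}}

```text
time: 13.87
tool_pos: [0.4739, 0.3383, 0.1525]
tcp_rot: [-0.268, 3.123, 0.03]
wrist_force: [-0.2, 0.0, -0.6]
width: 0.465
grip_force: 60.8
```

Call:
{"method": "play_rows", "body": {
  "moves": [
    [[0, 0, 0, 0, 0, 0.02, 35], [0, 0, 0, 0, 0, 0, 35]]
  ]
}}

```text
time: 14.03
tool_pos: [0.474, 0.3384, 0.1506]
tcp_rot: [-0.268, 3.123, 0.03]
wrist_force: [0.1, -0.2, -0.7]
width: 0.47
grip_force: 60.8
```

Run:
```python
from h import *
plan((.4741,.3383,.145),190)
```

```text
t 14.03 p [0.474  0.3384 0.1506] x [-0.9854 -0.1703 -0.009 ] z [ 0.0057  0.02   -0.9998] q [ 0.569   0.1438  1.9021  0.0156  1.0802 -1.1803] F [ 0.1025 -0.2231 -0.7097] M [-0.0051  0.0406  0.0067] w 39.93507198519248 60.75874328613281
turn [ 0.0374  0.0181 -0.0066] shift after [-0.0007 -0.0008  0.0564] shift now [-0.0002 -0.0019  0.0564]
```

Call:
{"method": "play_rows", "body": {
  "moves": [
    [[0, 0, 0, 0, 0, 0.015, 35], [0, 0, 0, 0, 0, 0.01, 35], [0, 0, 0, 0, 0, 0, 35], [0, 0, 0, 0, 0, 0, 35]]
  ]
}}

```text
time: 14.37
tool_pos: [0.4741, 0.3385, 0.1484]
tcp_rot: [-0.268, 3.122, 0.031]
wrist_force: [-0.6, 0.1, -1.5]
width: 0.47
grip_force: 60.7
```

Call:
{"method": "play_rows", "body": {
  "moves": [
    [[0, 0, 0, 0, 0, 0.015, 35], [0, 0, 0, 0, 0, 0.01, 35], [0, 0, 0, 0, 0, 0, 35], [0, 0, 0, 0, 0, 0, 35]]
  ]
}}

```text
time: 14.7
tool_pos: [0.4741, 0.3386, 0.1459]
tcp_rot: [-0.268, 3.122, 0.031]
wrist_force: [-0.6, -0.5, -1.0]
width: 0.471
grip_force: 60.7
```

Call:
{"method": "play_rows", "body": {
  "moves": [
    [[0, 0, 0, 0, 0, 0.015, 35], [0, 0, 0, 0, 0, 0, 35], [0, 0, 0, 0, 0, 0, 35]]
  ]
}}

```text
time: 14.95
tool_pos: [0.4741, 0.3386, 0.1444]
tcp_rot: [-0.268, 3.122, 0.031]
wrist_force: [-0.7, -0.2, -1.5]
width: 0.471
grip_force: 60.7
```

Call:
{"method": "play_rows", "body": {
  "moves": [
    [[0, 0, 0, 0, 0, 0.015, 35], [0, 0, 0, 0, 0, 0, 35], [0, 0, 0, 0, 0, 0, 35]]
  ]
}}

```text
time: 15.2
tool_pos: [0.4743, 0.3387, 0.1432]
tcp_rot: [-0.268, 3.122, 0.031]
wrist_force: [-1.8, -1.0, 1.2]
width: 0.47
grip_force: 61.2
```

Run:
```python
from h import *
p,R=tool(); d=shot('wrist'); c=wcloud(d).reshape(-1,3); q=(c-p)@R
m=(np.hypot(q[:,0],q[:,1])<.0185)&(q[:,0]>.004)&(abs(q[:,2]+.024)<.006); P=c[m]; print('cap top tool z',np.median(q[m][:,2]),'world z',np.median(P[:,2]),m.sum())
m=(np.hypot(c[:,0]-.474,c[:,1]-.338)<.035)&(np.hypot(c[:,0]-.474,c[:,1]-.338)>.0215)&(q[:,0]>0.01);print('shoulder z',np.percentile(c[m][:,2],[50,90,99]))
```

```text
t 15.2 p [0.4743 0.3387 0.1432] x [-0.9854 -0.1702 -0.0096] z [ 0.0062  0.0204 -0.9998] q [ 0.5691  0.1513  1.9084  0.0158  1.0658 -1.1803] F [-1.7625 -1.0333  1.2251] M [-0.0817  0.2948 -0.0149] w 39.919320589063666 61.1911940574646
cap top tool z -0.02390588590795034 world z 0.16702881325953053 1784
shoulder z [0.2251 0.2441 0.2477]
```

Cap underside is at about 0.143 by camera, against a rim of 0.1424 by the same camera, and light contact has begun. A little more.

Call:
{"method": "play_rows", "body": {
  "moves": [
    [[0, 0, 0, 0, 0, 0.01, 35], [0, 0, 0, 0, 0, 0, 35], [0, 0, 0, 0, 0, 0, 35]]
  ]
}}

```text
time: 15.5
tool_pos: [0.4749, 0.3391, 0.1431]
tcp_rot: [-0.268, 3.121, 0.032]
wrist_force: [-2.7, -1.6, 5.2]
width: 0.474
grip_force: 61.6
```

Call:
{"method": "play_rows", "body": {
  "moves": [
    [[0, 0, 0, 0.007, -0.005, 0.005, 35], [0, 0, 0, 0, 0, 0, 35], [0, 0, 0, 0, 0, 0, 35]]
  ]
}}

```text
time: 15.75
tool_pos: [0.4745, 0.3387, 0.143]
tcp_rot: [-0.268, 3.12, 0.033]
wrist_force: [-2.1, -0.9, 6.5]
width: 0.472
grip_force: 61.6
```

Run:
```python
from h import *
p,R=tool(); d=shot('wrist'); c=wcloud(d).reshape(-1,3); q=(c-p)@R
P=c[(np.hypot(q[:,0],q[:,1])<.0185)&(q[:,0]>.002)&(abs(q[:,2]+.024)<.004)]
for _ in range(5):
    A=np.c_[P[:,:2]-[.474,.338],np.ones(len(P))];s=np.linalg.lstsq(A,P[:,2],rcond=None)[0];e=P[:,2]-A@s;P=P[abs(e)<max(.0006,1.5*np.median(abs(e)))]
print('cap top plane slope, z',s,len(P))
```

```text
t 15.75 p [0.4745 0.3387 0.143 ] x [-0.9853 -0.1702 -0.0118] z [ 0.0082  0.0219 -0.9997] q [ 0.5689  0.1503  1.9099  0.0161  1.0628 -1.1807] F [-2.126  -0.9272  6.4733] M [-0.0826  0.4152  0.    ] w 40.151657658570194 61.628698110580444
cap top plane slope, z [ 0.0181 -0.0035  0.167 ] 1167
```

Call:
{"method": "play_rows", "body": {
  "moves": [
    [[-0.003, 0.017, 0, 0, 0, 0, 35], [-0.003, 0.017, 0, 0, 0, 0.005, 35], [0, 0, 0, 0, 0, 0, 35], [0, 0, 0, 0, 0, 0, 35]]
  ]
}}

```text
time: 16.13
tool_pos: [0.475, 0.339, 0.1432]
tcp_rot: [0.268, -3.124, -0.036]
wrist_force: [-3.8, -1.2, 8.2]
width: 0.47
grip_force: 61.8
```

Run:
```python
from h import *
p,R=tool(); print('down in tool',R.T@[0,0,-1])
```

```text
t 16.13 p [0.475  0.339  0.1432] x [-0.9853 -0.1705  0.0041] z [-0.0081  0.0225 -0.9997] q [ 0.5632  0.1594  1.8989  0.0265  1.0782 -1.1914] F [-3.8021 -1.1688  8.2154] M [-0.0207  0.455  -0.0162] w 39.96304710329726 61.82345509529114
down in tool [-0.0041 -0.0235  0.9997]
```

Call:
{"method": "play_rows", "body": {
  "moves": [
    [[0, 0, 0, 0.01, -0.003, 0, 35], [0, -0.004, 0.2, 0, 0, 0, 35], [0, -0.004, 0.2, 0, 0, 0, 35], [0, 0, 0, 0, 0, 0, 35]]
  ]
}}

```text
time: 16.47
tool_pos: [0.4741, 0.3393, 0.1432]
tcp_rot: [-0.052, -3.137, -0.038]
wrist_force: [-2.5, 1.1, 8.1]
width: 0.474
grip_force: 61.7
```

```bash
cat >> h.py <<'E'
def capst():
    p,R=tool(); d=shot('wrist'); c=wcloud(d).reshape(-1,3); q=(c-p)@R
    print('tool az',np.degrees(np.arctan2(R[1,0],R[0,0])))
    # spout: bright points above the cap on the tool's -x side
    m=(q[:,2]<-.026)&(q[:,2]>-.043)&(q[:,0]<-.018)&(q[:,0]>-.05)&(abs(q[:,1])<.02)
    if m.sum()>10: 
        f=np.polyfit(q[m][:,0],q[m][:,1],1); print('spout in tool',m.sum(),'deg',np.degrees(np.arctan(f[0])),'y at -.035',np.polyval(f,-.035))
    m=(np.hypot(q[:,0],q[:,1])<.0185)&(q[:,0]>.004)&(abs(q[:,2]+.024)<.005); print('cap top z',np.median(c[m][:,2]))
E
python3 - <<'E'
from h import *
capst()
E
```

```text
t 16.47 p [0.4741 0.3393 0.1432] x [-0.9995  0.0328  0.0043] z [-0.0035  0.0242 -0.9997] q [ 0.5651  0.1553  1.9038  0.0254  1.0727 -0.9849] F [-2.523   1.128   8.1344] M [ 0.2428  0.2896 -0.0024] w 40.29703003814283 61.700778007507324
tool az 178.11963205977062
spout in tool 50 deg 22.43092747758347 y at -.035 -0.005623944230373334
cap top z 0.16712120357672852
```

Call:
{"method": "play_rows", "body": {
  "moves": [
    [[0, -0.004, 0.2, 0, 0, 0, 35], [0, -0.004, 0.2, 0, 0, 0, 35], [0, 0, 0, 0, 0, 0, 35]]
  ]
}}

```text
time: 16.77
tool_pos: [0.4742, 0.3394, 0.1432]
tcp_rot: [-0.365, -3.118, -0.037]
wrist_force: [-2.8, 1.0, 7.1]
width: 0.467
grip_force: 61.7
```

Call:
{"method": "play_rows", "body": {
  "moves": [
    [[0, -0.004, 0.2, 0, 0, 0, 35], [0, -0.004, 0.2, 0, 0, 0, 35], [0, 0, 0, 0, 0, 0, 35]]
  ]
}}

```text
time: 17.02
tool_pos: [0.4743, 0.3395, 0.1432]
tcp_rot: [-0.675, -3.068, -0.036]
wrist_force: [-1.6, 1.6, 6.3]
width: 0.47
grip_force: 61.6
```

Run:
```python
from h import *
capst()
```

```text
t 17.02 p [0.4743 0.3395 0.1432] x [-0.9078  0.4195  0.0052] z [ 0.0048  0.0227 -0.9997] q [ 0.5686  0.1522  1.9074  0.0189  1.0658 -0.5783] F [-1.5798  1.6336  6.2925] M [0.2864 0.1914 0.0119] w 39.98325178503031 61.639344692230225
tool az 155.19872026639604
spout in tool 49 deg 9.516354215455447 y at -.035 -0.0016553961658140118
cap top z 0.1672071747280392
```

Call:
{"method": "play_rows", "body": {
  "moves": [
    [[0, -0.004, 0.2, 0, 0, 0, 35], [0, -0.003, 0.15, 0, 0, 0, 35], [0, 0, 0, 0, 0, 0, 35]]
  ]
}}

```text
time: 17.32
tool_pos: [0.4746, 0.3395, 0.1432]
tcp_rot: [0.938, 2.996, 0.036]
wrist_force: [-0.8, 1.5, 6.2]
width: 0.473
grip_force: 61.6
```

Run:
```python
from h import *
capst()
```

```text
t 17.32 p [0.4746 0.3395 0.1432] x [-0.8214  0.5703  0.0052] z [ 0.0083  0.0211 -0.9997] q [ 0.5704  0.1513  1.9084  0.0152  1.0636 -0.4008] F [-0.7938  1.473   6.1511] M [ 0.3545  0.1211 -0.0333] w 40.19696142961366 61.62230372428894
tool az 145.23131755122452
spout in tool 46 deg 38.11182617110781 y at -.035 -0.01140745518466001
cap top z 0.16719153610537335
```

Call:
{"method": "play_rows", "body": {
  "moves": [
    [[0, -0.002, 0.1, 0, 0, 0, 35], [0, -0.002, 0.1, 0, 0, 0, 35], [0, 0, 0, 0, 0, 0, 35]]
  ]
}}

```text
time: 17.62
tool_pos: [0.4747, 0.3396, 0.1432]
tcp_rot: [1.085, 2.946, 0.035]
wrist_force: [-0.4, 1.9, 5.4]
width: 0.473
grip_force: 61.6
```

Run:
```python
from h import *
capst()
```

```text
t 17.62 p [0.4747 0.3396 0.1432] x [-0.7611  0.6486  0.0054] z [ 0.0101  0.0201 -0.9997] q [ 0.5715  0.151   1.9087  0.0132  1.0626 -0.2998] F [-0.3989  1.9078  5.4467] M [0.4358 0.1055 0.0688] w 40.21600396994013 61.60269498825073
tool az 139.56649976465417
spout in tool 49 deg 20.892968034893237 y at -.035 -0.005254004858303367
cap top z 0.16728604507229622
```

Call:
{"method": "play_rows", "body": {
  "moves": [
    [[0, -0.002, 0.1, 0, 0, 0, 35], [0, 0, 0, 0, 0, 0, 35], [0, 0, 0, 0, 0, 0, 35]]
  ]
}}

```text
time: 17.92
tool_pos: [0.475, 0.3395, 0.1432]
tcp_rot: [1.154, 2.918, 0.035]
wrist_force: [0.4, 2.6, 5.8]
width: 0.475
grip_force: 61.4
```

Run:
```python
from h import *
capst()
```

```text
t 17.92 p [0.475  0.3395 0.1432] x [-0.7296  0.6839  0.0048] z [ 0.0114  0.0192 -0.9997] q [ 0.5719  0.151   1.9087  0.0115  1.0619 -0.2513] F [0.3898 2.6282 5.7535] M [ 0.4035 -0.1461  0.0984] w 40.406064110251755 61.42873406410217
tool az 136.85366276249346
spout in tool 47 deg 29.849422291018296 y at -.035 -0.008198822173017333
cap top z 0.16727381895484145
```

Call:
{"method": "play_rows", "body": {
  "moves": [
    [[0, -0.002, 0.1, 0, 0, 0, 35], [0, 0, 0, 0, 0, 0, 35], [0, 0, 0, 0, 0, 0, 35]]
  ]
}}

```text
time: 18.22
tool_pos: [0.4753, 0.3392, 0.1432]
tcp_rot: [1.226, 2.887, 0.034]
wrist_force: [0.7, 2.0, 5.7]
width: 0.474
grip_force: 61.4
```

Run:
```python
from h import *
capst()
```

```text
t 18.22 p [0.4753 0.3392 0.1432] x [-0.6947  0.7193  0.0042] z [ 0.0127  0.0181 -0.9998] q [ 0.5722  0.1509  1.9088  0.0096  1.0615 -0.2004] F [0.7283 1.9505 5.7044] M [ 0.3154 -0.3175  0.1603] w 40.28240676760312 61.44967317581177
tool az 134.00568862767858
spout in tool 47 deg 18.384762643340565 y at -.035 -0.004306417394382934
cap top z 0.167234323513062
```

The yaw torque rises past azimuth 140°, so the cap is at the stop. Releasing and backing off upward.

Call:
{"method": "play_rows", "body": {
  "moves": [
    [[0, 0, 0, 0, 0, 0, 50], [0, 0, 0, 0, 0, 0, 85], [0, 0, 0, 0, 0, 0, 85], [0, 0, 0, 0, 0, 0, 85], [0, 0, 0, 0, 0, 0, 85]]
  ]
}}

```text
time: 18.68
tool_pos: [0.4724, 0.3374, 0.1405]
tcp_rot: [1.229, 2.891, 0.024]
wrist_force: [-0.2, 0.6, -0.0]
width: 1.0
grip_force: 0.0
```

Call:
{"method": "play_rows", "body": {
  "moves": [
    [[0, 0, 0, 0, 0, 0, 85], [0, 0, 0, 0, 0, -0.05, 85], [0, 0, 0, 0, 0, -0.2, 85], [0, 0, 0, 0, 0, -0.35, 85], [0, 0, 0, 0, 0, -0.35, 85]]
  ]
}}

```text
time: 19.1
tool_pos: [0.4709, 0.3354, 0.2356]
tcp_rot: [-1.228, -2.89, -0.02]
wrist_force: [0.9, 0.3, 0.3]
width: 0.996
grip_force: 0.0
```

Call:
{"method": "play_rows", "body": {
  "moves": [
    [[0, 0, 0, 0, 0, -0.35, 85], [0, 0, 0, 0, 0, 0, 85], [0, 0, 0, 0, 0, 0, 85], [0, 0, 0, 0, 0, 0, 85]]
  ]
}}

```text
time: 19.43
tool_pos: [0.4717, 0.3356, 0.2711]
tcp_rot: [1.229, 2.89, 0.026]
wrist_force: [0.0, 0.9, -0.9]
width: 0.997
grip_force: 0.0
```

Run:
```python
from h import *
p,R=tool(); d=shot('wrist'); a=shot('scene'); np.savez('wrist9.npz',**d)
c=wcloud(d);f=c.reshape(-1,3);r=np.hypot(f[:,0]-.475,f[:,1]-.339); 
h=np.histogram(f[(r<.05)&(f[:,2]>.1)][:,2],np.arange(.1,.22,.004));print(list(zip(h[1].round(3),h[0])))
P=f[(r<.020)&(abs(f[:,2]-.167)<.004)]
for _ in range(5):
    A=np.c_[P[:,:2]-[.474,.338],np.ones(len(P))];s=np.linalg.lstsq(A,P[:,2],rcond=None)[0];e=P[:,2]-A@s;P=P[abs(e)<max(.0006,1.5*np.median(abs(e)))]
print('cap plane',s,len(P))
m=(f[:,2]>.172)&(f[:,2]<.195)&(r<.06)
H=f[m&(r<.012)&(f[:,2]>.185)].mean(0); S=f[m&(r>.02)&(r<.05)]; print('head',H,'spout n',len(S),S.mean(0)); v=S.mean(0)-H; print('spout az',np.degrees(np.arctan2(v[1],v[0])))
hd=f[m&(f[:,2]>.183)&(r<.0145)];print('head ctr',(hd.min(0)+hd.max(0))/2)
u,w=wproj(d,[.475,.339,.16])[0].astype(int);k=50
c1=cv2.resize(d['image'][max(0,w-k):w+k,u-k:u+k],(400,400),interpolation=cv2.INTER_CUBIC)
q=a['R']@np.array([.4741,.3382,.12])+a['t'];q=a['K']@q/q[2];u,v=q[:2].astype(int);k=40
c2=cv2.resize(a['image'][v-k:v+k,u-k:u+k],(400,400),interpolation=cv2.INTER_CUBIC)
save('w9',np.clip(np.hstack([c1,c2])*1.3,0,255).astype(np.uint8))
```

```text
t 19.43 p [0.4717 0.3356 0.2711] x [-0.694   0.72    0.0057] z [ 0.007   0.0147 -0.9999] q [ 0.5702  0.0508  1.7754  0.0089  1.3016 -0.1991] F [ 0.0063  0.9185 -0.9318] M [ 0.0265 -0.027  -0.0148] w 84.73711773223592 0.0
[(np.float64(0.1), np.int64(345)), (np.float64(0.104), np.int64(333)), (np.float64(0.108), np.int64(414)), (np.float64(0.112), np.int64(401)), (np.float64(0.116), np.int64(153)), (np.float64(0.12), np.int64(107)), (np.float64(0.124), np.int64(121)), (np.float64(0.128), np.int64(27)), (np.float64(0.132), np.int64(17)), (np.float64(0.136), np.int64(9)), (np.float64(0.14), np.int64(1)), (np.float64(0.144), np.int64(27)), (np.float64(0.148), np.int64(34)), (np.float64(0.152), np.int64(39)), (np.float64(0.156), np.int64(43)), (np.float64(0.16), np.int64(69)), (np.float64(0.164), np.int64(787)), (np.float64(0.168), np.int64(16)), (np.float64(0.172), np.int64(1)), (np.float64(0.176), np.int64(42)), (np.float64(0.18), np.int64(251)), (np.float64(0.184), np.int64(715)), (np.float64(0.188), np.int64(135)), (np.float64(0.192), np.int64(0)), (np.float64(0.196), np.int64(0)), (np.float64(0.2), np.int64(0)), (np.float64(0.204), np.int64(0)), (np.float64(0.208), np.int64(0)), (np.float64(0.212), np.int64(0))]
cap plane [ 0.0027 -0.021   0.1666] 390
head [0.4748 0.3386 0.1873] spout n 230 [0.4973 0.3176 0.1829]
spout az -42.99364000633894
head ctr [0.4753 0.3378 0.1865]
```

View pics/w9.png

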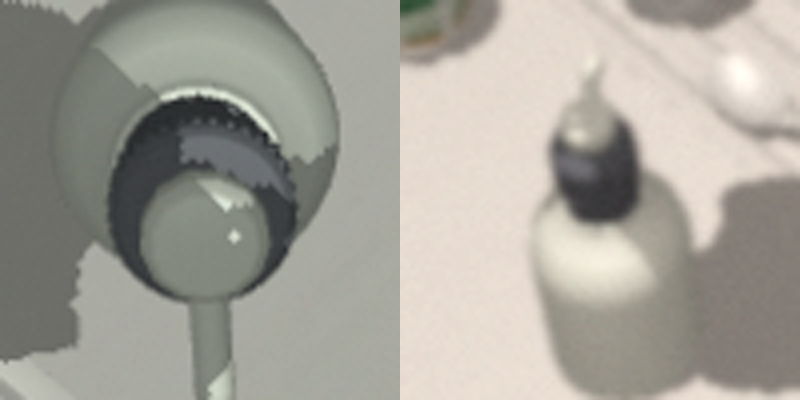

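The last picture shows the pump seated: head at (205,235) on the cap, spout pointing straight along the expected azimuth of about −43°. In the scene crop the cap sits flush on the upright dispenser at (597,180). Handing in.

```bash
python3 -c "
from h import *
print(bot.finish_job())"
```

```text
the job is handed in; nothing more can be done
None
```

The pump is back in the dispenser: cap seated on the collar, turned clockwise to the stop, released and handed in. I measured no more than about 9 N at the wrist while seating it, but got no verdict back from the judging.

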